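Fit the valve on the fuel depot's bent pipe

ROBOT

A 6-joint arm with a two-finger parallel gripper is mounted at the origin on the work surface. World frame = base frame: x ahead of the robot, y to its left, z up, the work surface at z = 0. Lengths are in m, angles in rad, forces in N, time in s.
With the tool pointing down it reaches from about 0.35 to 0.85 m from the base axis. Payload 8.1 kg.
Tool frame: the origin (TCP) lies midway between the tips of the shut fingers; the grasp point (between the pads) lies 19 mm behind it (ctrl.grip_point_offset is the distance from the TCP to the grasp point, in m); z points along the fingers, y is the direction in which the jaws open and shut (so a half turn about z gives the same grasp; the last joint's range is limited). The gripper opens to 85 mm and grips with 20 to 120 N. Pads are 22 mm wide; open, the fingers measure 114 mm over their backs; the gripper's body (76 mm by 85 mm) begins 54 mm behind the grasp point. The pads swing forward as they close: fully open they stand 13 mm farther back than shut.
Start: joints at [-1.403, 0.13, 1.488, -0, 1.523, -0.085], TCP at [0.15, -0.581, 0.231] pointing down, gripper open.
Joint ranges: [-2.96, 2.96], [-0.89, 2.26], [0.02, 2.5], [-1.34, 4.48], [0, 2.73], [-2.66, 2.66]. Speed limits (rad/s): [2.39, 2.39, 2.79, 3.14, 3.14, 3.14].

INTERFACE

Orientations are given as [roll, pitch, yaw] about the fixed x, y, z axes, in that order (R = Rz(yaw) Ry(pitch) Rx(roll)).
In Python, from station import ctrl gives the robot as it stands.
- The arm moves only by the tool jog_arm, never from a script. Its argument "series" is a list of rows, each a list of 3 entries, a list of its own where there are three numbers: the shift along the tool's x, y, z in m, then the turn, a rotation vector about the tool's x, y, z in rad, then the closure in counts, from 0 (fully open) to 255 (shut). In form: [[[dx, dy, dz], [rx, ry, rz], grip], ...]. A call has 1 to 5 rows; each row shifts and turns the pose as measured when the row begins, along the tool's axes as they then stand; what a row does not reach is not made up. A row lasts 1/12 s, in which the tool goes at most 41.7 mm and 7.16 degrees, less where a joint would pass 70% of its speed; a pose out of reach is approached as far as the arm can. A call is refused whole if a number of a shift passes 0.0417 or a number of a turn 0.125, either way. A call with a gripper value outside its range is refused whole. The fingers move at their own pace and stop on an object; "grip_force" is the grip in N (left out, the last holds). Time passes only in rows, so rows that do not move let the fingers close. It gives the time, the measured TCP pose, the force and the opening at its end, in the units of the state.
- ctrl.state(): the state, without advancing time (a new reading comes with each control period).
- ctrl.get_image(name): name is "scene" or "top" or "wrist"; returns the picture (384x512x3 uint8, red, green, blue); there is no depth.
- ctrl.get_calibration(name): a dict with "fx", "fy", "cx", "cy" (pixels), "dist" ([k1, k2, p1, p2, k3] as OpenCV has them; the pictures are not rectified), "R" (3x3) and "t" (3): a world point X has camera coordinates R X + t. Camera axes: x right, y down, z forward; pixel columns grow to the right and rows downward; lengths in m; the calibration is good to about 2 mm. A picture is of the moment at which its call begins: read the wrist's pose just before it. get_calibration takes no time and is no camera call; for the wrist camera it gives the pose at the moment of the call.
- ctrl.job_done(): hands the job in, once; it reports no verdict.
The state is a dict: "clock": time; "joint_positions": joint angles; "joint_vel": joint speeds; "joint_torque": joint torques, N m; "tcp_pos": TCP position; "ee_rot": TCP orientation; "ft_force": force on the tool from outside, world axes, zero at the start; "torque": the same for the moment, N m; "finger_gap": opening from 0.0 (shut) to 1.0 (fully open).
Only numpy, scipy, OpenCV 4.12 (cv2) and the standard library are available. Lean on these libraries where they do the work, as an engineer would, in place of code of your own. Each camera call takes 0.05 s, during which the arm holds its last target. There are 200 camera calls.

TASK

Finish the fuel-depot terrain piece: pick up the loose drilled valve, thread it onto the free end of the depot's bent pipe with its grip tab up, and slide it gently along the pipe and around the bend, without forcing or bending the pipe, until it is fully home against the flange by the tank. Leave it hanging there upright and at rest, and do not disturb the other things on the table.

Things in the scene. Friction and masses are not known exactly. Their poses are not given: they have to be found in the camera images.
- depot: The fuel-depot model, fixed to the table: dark base plate 220 x 125 x 8 mm, two green tanks 90 mm wide, 102 mm tall at (0, 105) and (97, 105) mm, and a bent steel pipe 12 mm in diameter, its centre line level at a height of 75 mm. The pipe leaves the first tank towards -y about along x = 0, through a flange 30 mm wide, 12 mm thick. Origin on the table, z up.
- seat (a point): Point on the pipe's centre line where the middle of the valve's bore lies when the valve is fully home: 10 mm in front of the flange's face. At (0, 2, 75) mm of the depot, axes as the depot's. The hand-made pipe is level but not quite square to the tank: here it runs along -y give or take 8 degrees to either side (the flange is square to the pipe), straight for 43 to 57 mm, to the bend.
- pipe_tip (a point): The very end (rounded) of the pipe's free leg, on its centre line, 75 mm above the table. Its +x axis points out of the pipe along the leg; z is up. From here back the leg is straight for 49 to 73 mm, then comes the bend: centre-line radius 45 mm, between 50 and 70 degrees of turn, towards the depot's -x as seen coming from the flange. Where the bend begins is not measured.
- valve: The loose valve, dark steel, 110 to 180 g, 20 mm long along its x; origin at the middle of its underside, z up. A heavy pot 20 x 32 x 22 mm high; above it a round collar 25 mm wide with a 15 mm bore right through along x, 36 mm up; on top a flat grip tab, 22 mm along x, 10 mm thick, from 48 to 92 mm up. Either end may go on first. On the pipe it hangs upright by its own weight.
- valve_bore (a point): The middle of the valve's bore, 36 mm above its underside. Axes as the valve's: x along the bore, z up.
- die: A white game die, 16 mm, origin at the middle of its underside. Bystander.
- carrier: A model troop carrier, dark olive, 85 x 62 x 60 mm, origin at the middle of its underside. Bystander.
- tape: A red tape measure case lying flat, about 75 x 68 x 29 mm, origin under the middle of its round part. Bystander.
There are look-alikes about, which are no part of the job. What is meant by the valve is not yellow, and is the smaller of those in its own colour.

How it is judged:
On the way, in this order (a step that is already met when the one before it is completed fails the run):
1. the valve is threaded on the pipe's free leg, upright (x of valve_bore in the frame of pipe_tip between -0.066 and -0.012 m and y of valve_bore in the frame of pipe_tip between -0.004 and 0.004 m and z of valve_bore in the frame of pipe_tip between -0.004 and 0.004 m and angle between valve's own z axis and vertical below 0.6 rad), for 0.1 s.
2. the valve has come around the bend onto the straight leg before the flange (y of valve_bore in the frame of seat between -0.03 and 0.002 m and x of valve_bore in the frame of seat between -0.0065 and 0.0065 m and z of valve_bore in the frame of seat between -0.004 and 0.004 m), for 0.05 s.
At the end, for the whole second after the job is handed in: The valve is on the pipe against the flange: the middle of its bore within 2.5 mm of the seat along the pipe and within 5 mm in all, its tab up (within 0.35 rad of upright), released and at rest (y of valve_bore in the frame of seat between -0.0025 and 0.0025 m and distance between valve_bore and seat below 0.005 m and angle between valve's own z axis and vertical below 0.35 rad and linear speed of valve below 0.02 m/s and angular speed of valve below 0.5 rad/s); the robot touches nothing.
It fails at once if the valve is forced: it presses on the pipe or flange with more than 20 N (contact force between valve and depot above 20 N).
It fails at once if the pipe is bent: its tip moves more than 4 mm (distance of pipe_tip from where it was at the start of the episode above 0.004 m).
It fails at once if the robot leans on the depot with more than 20 N (contact force between the arm and depot above 20 N).
It fails at once if the die, the troop carrier or the tape measure is disturbed (moved more than 20 mm) (distance of any of die, carrier, tape from where it was at the start of the episode above 0.02 m).
It also fails if it takes over 72 s, if anything falls off the work surface, if the arm or the gripper's body presses on something with over 40 N, if the wrist force passes 120 N, or if a joint passes its speed limit or range.

## Working session

There is one attempt and no reset: what is moved stays moved. The work goes in short steps, Python scripts to look and compute and a tool call to move; the robot and the scene stay as the last step left them, time stands still between calls to the robot, and variables do not carry over. Pictures are saved under pics/ and viewed, about 8 in all and at most 12, crops included, and the job is handed in when it is done.

Besides the shell and the picture viewer there is one more tool, called in YAML: its name, and indented under it one key for each argument. jog_arm: Moves the arm, as the interface text tells. Its arguments: {"type":"object","properties":{"series":{"type":"array","items":{"type":"array"}},"grip_force":{"type":"number"}},"required":["series"]}

```bash
mkdir -p pics; ls
python3 - <<'E'
from station import ctrl
import cv2,numpy as np
a=ctrl.get_image("scene");b=ctrl.get_image("top")
cv2.imwrite("pics/s0.png",cv2.resize(a,(800,600),interpolation=cv2.INTER_CUBIC)[:,:,::-1]);cv2.imwrite("pics/t0.png",cv2.resize(b,(800,600),interpolation=cv2.INTER_CUBIC)[:,:,::-1])
np.save("s0.npy",a);np.save("t0.npy",b)
for n in("scene","top","wrist"):
  c=ctrl.get_calibration(n);R=np.array(c["R"]);print(n,c["fx"],c["dist"],(-R.T@np.array(c["t"])).round(3),R.round(2).tolist())
print(ctrl.state())
E
```

```text
pics
scene 418.4123499901536 [-0.11194861  0.          0.          0.          0.        ] [ 0.96  -0.327  0.816] [[0.64, 0.77, 0.01], [0.64, -0.52, -0.57], [-0.44, 0.37, -0.82]]
top 465.25674302630347 [0.0018034 0.        0.        0.        0.       ] [0.38  0.018 1.166] [[0.02, -1.0, 0.0], [-0.98, -0.02, -0.18], [0.18, 0.0, -0.98]]
wrist 325.54029473651786 [0.0090396 0.        0.        0.        0.       ] [ 0.214 -0.565  0.374] [[0.25, -0.97, -0.0], [-0.94, -0.24, 0.26], [-0.25, -0.06, -0.97]]
{'clock': 0.1, 'joint_positions': array([-1.40337539e+00,  1.31089905e-01,  1.48920995e+00,  8.21042866e-06,
        1.52301563e+00, -8.53817623e-02]), 'joint_vel': array([-0.00229488, -0.00089942, -0.00417027, -0.00106146,  0.00067931,
       -0.00169783]), 'joint_torque': array([ 2.39864530e-04, -5.70955467e+01, -5.01940048e+01, -1.58733164e-04,
        8.26229341e-03,  2.09948394e-05]), 'tcp_pos': array([ 0.15001978, -0.58040831,  0.23032507]), 'ee_rot': array([-3.13987679e+00, -1.55090659e-04,  2.52802165e-01]), 'ft_force': array([ 0.03384326, -0.03643685,  0.0285606 ]), 'torque': array([-0.05157635,  0.01571022,  0.02418725]), 'finger_gap': 0.9992975539643137}
```

View pics/s0.png

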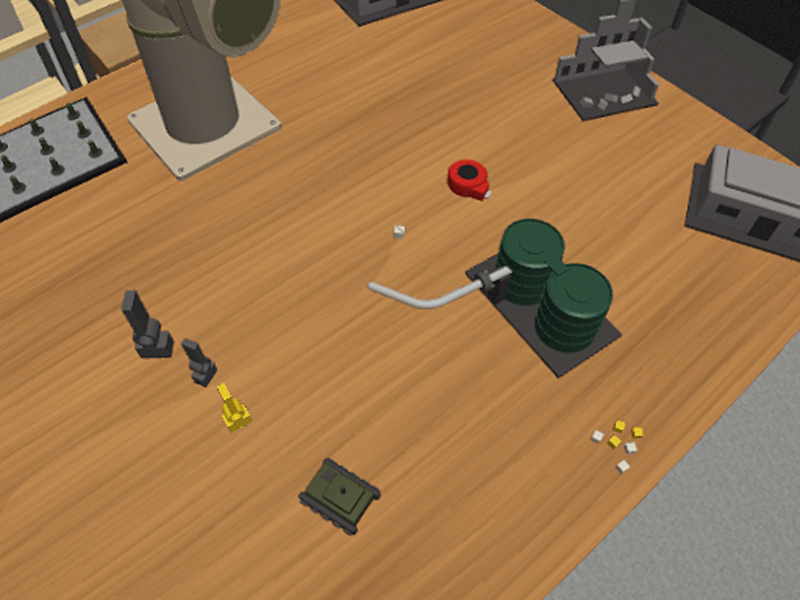

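View pics/t0.png

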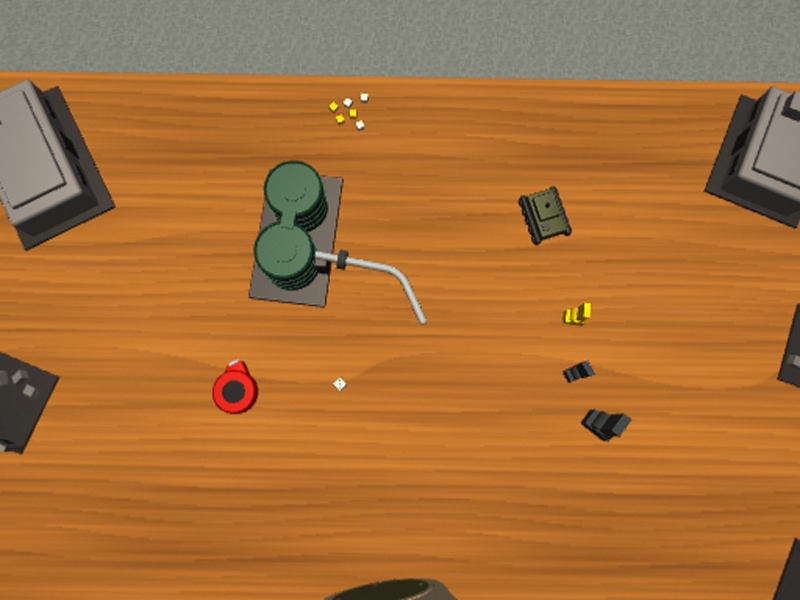

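The scene shows the valve as the middle dark piece at (200,365), with the larger look-alike at (147,335) and the yellow one at (233,410). In the top view they are at (578,372), (605,423) and (577,315). There the pipe tip is at (423,322), the bend at about (400,275) and the flange at (343,260).

```bash
cat > h.py <<'E'
import numpy as np,cv2
from station import ctrl
def K(c): return np.array([[c["fx"],0,c["cx"]],[0,c["fy"],c["cy"]],[0,0,1]]),np.array(c["dist"],float)
def ray(c,px):
    k,d=K(c);p=cv2.undistortPoints(np.array(px,float).reshape(-1,1,2),k,d).reshape(-1,2)
    R=np.array(c["R"]);t=np.array(c["t"]);return -R.T@t,np.c_[p,np.ones(len(p))]@R
def plane(c,px,z):
    o,d=ray(c,px);return o+d*((z-o[2])/d[:,2])[:,None]
def proj(c,X):
    k,d=K(c);return cv2.projectPoints(np.array(X,float).reshape(-1,1,3),cv2.Rodrigues(np.array(c["R"]))[0],np.array(c["t"],float),k,d)[0].reshape(-1,2)
E
python3 - <<'E'
from h import *
S=.64
ct=ctrl.get_calibration("top");cs=ctrl.get_calibration("scene")
print("valve~",plane(ct,np.array([[578,372]])*S,.03).round(3),plane(cs,np.array([[204,380]])*S,.01).round(3))
print("others",plane(ct,np.array([[577,315],[605,423],[545,215],[340,384]])*S,.02).round(3).tolist())
print("tank tops T",plane(ct,np.array([[285,250],[293,188]])*S,.102).round(4).tolist(),"S",plane(cs,np.array([[532,244],[575,289]])*S,.102).round(4).tolist())
for n,c,box in(("t0",ct,(315,245,435,330)),("s0",cs,(365,262,515,310))):
    im=np.load(n+".npy");hsv=cv2.cvtColor(im,cv2.COLOR_RGB2HSV)
    m=((hsv[...,1]<60)&(hsv[...,2]>110)).astype(np.uint8)
    x0,y0,x1,y1=[int(v*S) for v in box];mm=np.zeros_like(m);mm[y0:y1,x0:x1]=m[y0:y1,x0:x1]
    ys,xs=np.nonzero(mm);P=plane(c,np.c_[xs,ys],.075)[:,:2]
    # slices by world y
    print(n,len(P))
    for yy in np.arange(P[:,1].min(),P[:,1].max(),.008):
        q=P[(P[:,1]>=yy)&(P[:,1]<yy+.008)]
        if len(q):print((yy+.004).round(3),q[:,0].mean().round(4),q[:,0].min().round(3),q[:,0].max().round(3),len(q))
print(ctrl.get_calibration("wrist")["R"].__class__)
E
```

```text
valve~ [[ 0.464 -0.265  0.03 ]] [[ 0.48  -0.269  0.01 ]]
others [[0.556, -0.268, 0.02], [0.387, -0.307, 0.02], [0.72, -0.22, 0.02], [0.44, 0.106, 0.02]]
tank tops T [[0.6348, 0.1885, 0.102], [0.7321, 0.1805, 0.102]] S [[0.6412, 0.1897, 0.102], [0.732, 0.1785, 0.102]]
t0 578
-0.02 0.5402 0.533 0.552 23
-0.012 0.552 0.535 0.569 33
-0.004 0.5675 0.552 0.583 30
0.004 0.5847 0.566 0.603 40
0.012 0.5997 0.588 0.61 21
0.02 0.6075 0.6 0.614 16
0.028 0.613 0.607 0.619 18
0.036 0.616 0.612 0.622 13
0.044 0.6178 0.614 0.622 12
0.052 0.6192 0.614 0.624 17
0.06 0.6205 0.616 0.626 13
0.068 0.6223 0.619 0.626 12
0.076 0.6233 0.619 0.628 15
0.084 0.6249 0.621 0.628 14
0.092 0.6269 0.623 0.631 12
0.1 0.6277 0.623 0.633 7
0.116 0.6314 0.628 0.635 12
0.124 0.6351 0.596 0.652 33
0.132 0.6059 0.557 0.652 101
0.14 0.6027 0.559 0.652 109
0.148 0.602 0.559 0.652 27
s0 457
-0.019 0.542 0.533 0.555 22
-0.011 0.5525 0.535 0.572 41
-0.003 0.5697 0.549 0.588 44
0.005 0.5869 0.566 0.605 43
0.013 0.5995 0.583 0.612 32
0.021 0.6094 0.6 0.618 23
0.029 0.6137 0.605 0.621 20
0.037 0.6178 0.612 0.624 20
0.045 0.6193 0.614 0.625 18
0.053 0.6213 0.615 0.628 19
0.061 0.6223 0.616 0.629 16
0.069 0.624 0.618 0.63 20
0.077 0.6252 0.619 0.631 19
0.085 0.6271 0.622 0.633 15
0.093 0.6281 0.622 0.635 20
0.101 0.629 0.624 0.635 13
0.117 0.6346 0.629 0.639 9
0.125 0.6333 0.621 0.64 16
0.133 0.6355 0.629 0.642 20
0.141 0.6366 0.63 0.643 15
0.149 0.638 0.632 0.644 12
<class 'numpy.ndarray'>
```

jog_arm:
  series:
    - [[0.035, -0.0215, 0], [0, 0, 0], 0]
    - [[0.035, -0.0215, 0], [0, 0, 0], 0]
    - [[0.035, -0.0215, 0], [0, 0, 0], 0]
    - [[0.035, -0.0215, 0], [0, 0, 0], 0]
    - [[0.035, -0.0215, 0], [0, 0, 0], 0]

```text
clock: 0.52
tcp_pos: [0.2897, -0.4321, 0.226]
ee_rot: [-3.135, 0.003, 0.24]
ft_force: [1.4, -1.1, 0.0]
finger_gap: 1.002
```

jog_arm:
  series:
    - [[0.035, -0.0215, 0], [0, 0, 0], 0]
    - [[0.035, -0.0215, 0], [0, 0, 0], 0]
    - [[0.035, -0.0215, 0], [0, 0, 0], 0]
    - [[0.035, -0.0215, 0], [0, 0, 0], 0]
    - [[0.02, -0.01, 0], [0, 0, 0], 0]

```text
clock: 0.93
tcp_pos: [0.424, -0.2935, 0.2243]
ee_rot: [-3.132, 0.003, 0.241]
ft_force: [-0.3, -0.6, 0.5]
finger_gap: 1.003
```

Run:
```python
from h import *
s=ctrl.state();c=ctrl.get_calibration("wrist");a=ctrl.get_image("wrist")
np.save("w1.npy",a);np.save("w1c.npy",c,allow_pickle=True)
cv2.imwrite("pics/w1.png",cv2.resize(a,(800,600),interpolation=cv2.INTER_CUBIC)[:,:,::-1])
print(s["tcp_pos"],s["ee_rot"],s["clock"])
```

```text
[ 0.42401574 -0.29353768  0.22429523] [-3.13164789e+00  3.04663195e-03  2.40625782e-01] 0.9333
```

View pics/w1.png

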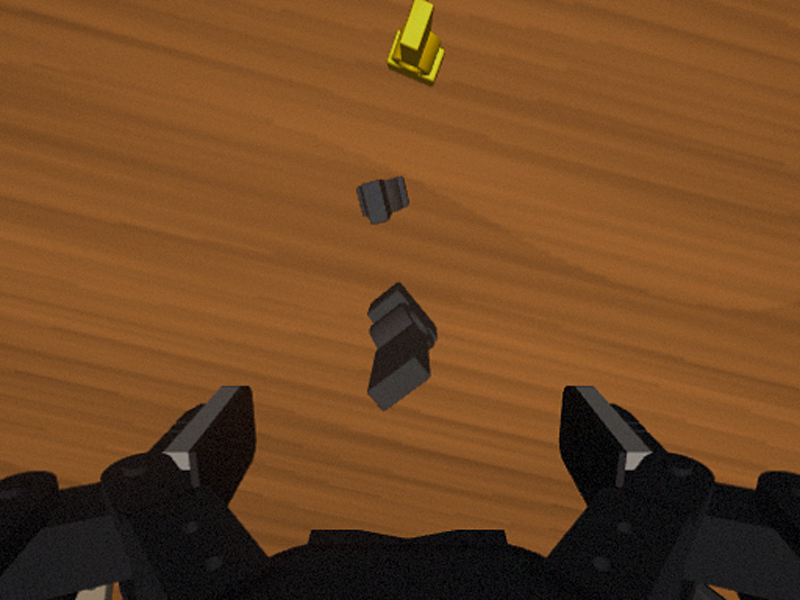

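The small dark valve is at about (383,200), with its tab's long side roughly vertical in the picture. The big look-alike is at (400,345) and the yellow one at (415,40). I'll fit the valve's pose by silhouette.

```bash
cat >> h.py <<'E'
from scipy.optimize import minimize
def box(x,y,z0,z1): return np.array([[a*x/2,b*y/2,c] for a in(-1,1) for b in(-1,1) for c in(z0,z1)])
_a=np.linspace(0,2*np.pi,24)
PARTS=[box(.02,.032,0,.022),np.concatenate([np.c_[0*_a+s*.01,.0125*np.cos(_a),.036+.0125*np.sin(_a)] for s in(-1,1)]),box(.022,.010,.048,.092),box(.012,.012,.022,.05)]
def sil(c,p,shape,S=4):
    cy,sy=np.cos(p[2]),np.sin(p[2]);R=np.array([[cy,-sy,0],[sy,cy,0],[0,0,1]]);z=p[3] if len(p)>3 else 0
    m=np.zeros((shape[0]*S,shape[1]*S),np.uint8)
    for P in PARTS:
        q=proj(c,P@R.T+[p[0],p[1],z]);h=cv2.convexHull(((q+.5)*S-.5).astype(np.float32).reshape(-1,1,2))
        cv2.fillConvexPoly(m,np.round(h*16).astype(np.int32),255,shift=4)
    return cv2.resize(m,(shape[1],shape[0]),interpolation=cv2.INTER_AREA)/255.
def dark(im,b):  # soft non-wood mask in box
    hsv=cv2.cvtColor(im,cv2.COLOR_RGB2HSV);m=np.zeros(im.shape[:2])
    x0,y0,x1,y1=b;m[y0:y1,x0:x1]=(hsv[y0:y1,x0:x1,1]<110);return m
def fit(views,p0s):
    def cost(p): return sum(np.abs(sil(c,p,m.shape)-m).sum()/m.sum() for c,m in views)
    r=[minimize(cost,p,method="Nelder-Mead",options=dict(initial_simplex=np.array([p]+[np.array(p)+np.eye(3)[i]*[.006,.006,.25] for i in range(3)]),xatol=1e-4,fatol=1e-3)) for p in p0s]
    r=sorted(r,key=lambda q:q.fun);return r
E
python3 - <<'E'
from h import *
c=np.load("w1c.npy",allow_pickle=True).item();a=np.load("w1.npy")
m=dark(a,(215,100,275,155));cs=ctrl.get_calibration("scene");ms=dark(np.load("s0.npy"),(112,212,142,250))
ct=ctrl.get_calibration("top");mt=dark(np.load("t0.npy"),(355,225,385,248))
print(m.sum(),ms.sum(),mt.sum(),plane(c,[[245,128]],.05))
for v in([(c,m)],[(cs,ms),(ct,mt)],[(c,m),(cs,ms),(ct,mt)]):
    for q in fit(v,[[.475,-.267,y] for y in(-.5,0,.5,1.,1.5,2)])[:2]:print(q.x.round(4),round(q.fun,3))
E
```

```text
638.0 352.0 145.0 [[ 0.46876492 -0.26701895  0.05      ]]
[ 0.4695 -0.2646  3.5992] 0.173
[ 0.4695 -0.2646  0.4706] 0.174
[ 0.4663 -0.2636  0.3317] 0.385
[ 0.4663 -0.2634  0.3762] 0.385
[ 0.4683 -0.2639  0.488 ] 0.686
[ 0.4683 -0.264   0.486 ] 0.687
```

```bash
cat >> h.py <<'E'
from scipy.spatial.transform import Rotation as Ro, Slerp
def plan(way,n):
    """way: list of (x,y,z,yaw) targets, tool down; n rows each; prints rows in tool axes from the present pose"""
    s=ctrl.state();p=s["tcp_pos"];R=Ro.from_euler("xyz",s["ee_rot"]);o=[]
    for w,k in zip(way,n):
        T=Ro.from_euler("xyz",[np.pi,0,w[3]]);rv=(R.inv()*T).as_rotvec();p0,R0=p,R
        for i in range(1,k+1):
            q=p0+(np.array(w[:3])-p0)*i/k;Q=R0*Ro.from_rotvec(rv*i/k)
            o.append([(R.inv().apply(q-p)).round(4).tolist(),(R.inv()*Q).as_rotvec().round(3).tolist()]);p,R=q,Q
    for r in o:print(r)
E
python3 -c "
from h import *
plan([(.469,-.2645,.125,.46)],[5])"
```

```text
[[0.0097, -0.003, 0.0199], [-0.002, 0.0, -0.044]]
[[0.0098, -0.0026, 0.0199], [-0.002, 0.0, -0.044]]
[[0.0099, -0.0022, 0.0198], [-0.002, 0.0, -0.044]]
[[0.01, -0.0019, 0.0198], [-0.002, 0.0, -0.044]]
[[0.0101, -0.0015, 0.0198], [-0.002, 0.0, -0.044]]
```

jog_arm:
  series:
    - [[0.0097, -0.003, 0.02], [-0.002, 0, -0.044], 0]
    - [[0.0098, -0.0026, 0.02], [-0.002, 0, -0.044], 0]
    - [[0.0099, -0.0022, 0.02], [-0.002, 0, -0.044], 0]
    - [[0.01, -0.0019, 0.02], [-0.002, 0, -0.044], 0]
    - [[0.01, -0.0015, 0.02], [-0.002, 0, -0.044], 0]

```text
clock: 1.4
tcp_pos: [0.4744, -0.2628, 0.1257]
ee_rot: [3.134, -0.003, 0.476]
ft_force: [0.1, 0.6, 0.2]
finger_gap: 1.0
```

Run:
```python
from h import *
s=ctrl.state();c=ctrl.get_calibration("wrist");a=ctrl.get_image("wrist")
np.save("w2.npy",a);np.save("w2c.npy",c,allow_pickle=True)
print(s["tcp_pos"],s["ee_rot"],s["clock"])
q=proj(c,[[.469,-.2645,.04]])[0];print(q)
hsv=cv2.cvtColor(a,cv2.COLOR_RGB2HSV);m=(hsv[...,1]<110).astype(np.uint8)
n,l,st,ce=cv2.connectedComponentsWithStats(m);i=l[int(q[1]),int(q[0])];print(st[i])
M=(l==i)*1.
for r in fit([(c,M)],[[.469,-.2645,y] for y in(.3,.5,.7)])[:2]:print(r.x.round(4),round(r.fun,3))
b=a.copy();ed=cv2.Canny((sil(c,r.x,M.shape)*255).astype(np.uint8),50,150);b[ed>0]=(0,255,0)
cv2.imwrite("pics/w2.png",cv2.resize(b,(800,600),interpolation=cv2.INTER_CUBIC)[:,:,::-1])
```

```text
[ 0.47435893 -0.26283868  0.12569611] [ 3.13367215e+00 -3.11442877e-03  4.75594969e-01] 1.4
[256.20609457 211.4397268 ]
[ 237  187   40   68 1858]
[ 0.4695 -0.2644  0.4746] 0.103
[ 0.4694 -0.2643  0.4743] 0.104
```

View pics/w2.png

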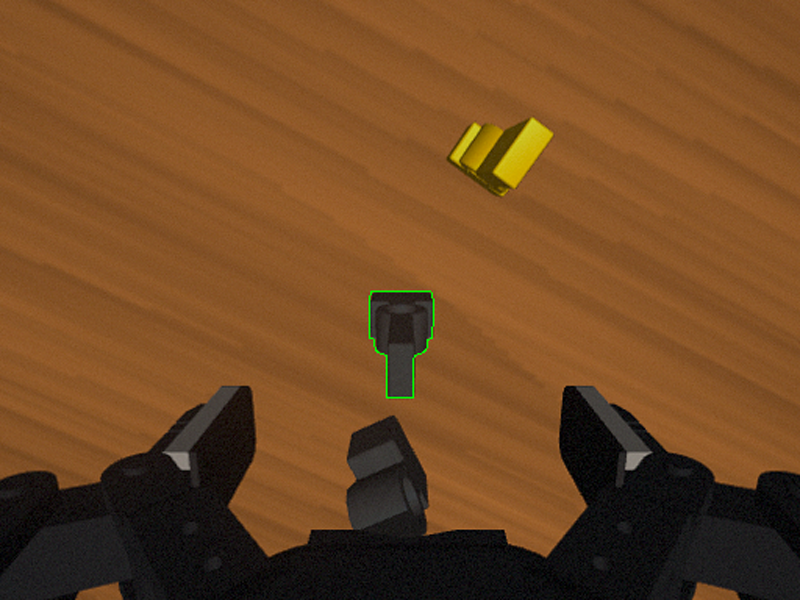

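The silhouette fit lies right on the valve, with its tab at (400,365). The fingers are aligned with it, 5 mm off along tool x.

```bash
python3 -c "
from h import *
plan([(.4695,-.2644,.056,.4745)],[4])"
```

```text
[[-0.0013, 0.0005, 0.0162], [0.001, -0.0, 0.001]]
[[-0.0013, 0.0005, 0.0162], [0.001, -0.0, 0.001]]
[[-0.0013, 0.0005, 0.0162], [0.001, -0.0, 0.001]]
[[-0.0013, 0.0005, 0.0162], [0.001, -0.0, 0.001]]
```

jog_arm:
  series:
    - [[-0.0013, 0.0005, 0.0162], [0.001, 0, 0.001], 0]
    - [[-0.0013, 0.0005, 0.0162], [0.001, 0, 0.001], 0]
    - [[-0.0013, 0.0005, 0.0162], [0.001, 0, 0.001], 0]
    - [[-0.0013, 0.0005, 0.014], [0.001, 0, 0.001], 0]
    - [[0, 0, 0], [0, 0, 0], 0]

```text
clock: 1.87
tcp_pos: [0.4671, -0.2627, 0.0535]
ee_rot: [-3.134, 0.003, 0.475]
ft_force: [0.2, 1.2, -0.9]
finger_gap: 1.002
```

```bash
python3 -c "
from h import *
plan([(.4695,-.2644,.056,.4745)],[1])
print(ctrl.state())"
```

```text
[[0.0013, 0.0026, -0.0026], [-0.008, 0.003, 0.0]]
{'clock': 1.8667, 'joint_positions': array([-6.09015230e-01,  1.28261085e-01,  1.82958732e+00,  1.64164021e-03,
        1.19199296e+00,  4.86328366e-01]), 'joint_vel': array([-0.00368516, -0.01795467, -0.01537305, -0.00075559,  0.04099157,
        0.0060474 ]), 'joint_torque': array([-4.33945691e-02, -5.31296897e+01, -4.74018359e+01,  3.74577334e-02,
       -9.40936022e-01, -6.10115170e-02]), 'tcp_pos': array([ 0.46711995, -0.26269342,  0.05345131]), 'ee_rot': array([-3.13358939e+00,  2.51154150e-03,  4.74849397e-01]), 'ft_force': array([ 0.15708826,  1.21110319, -0.86508232]), 'torque': array([ 0.00049618, -0.05112011, -0.03629909]), 'finger_gap': 1.0022035113190582}
```

jog_arm:
  series:
    - [[0.0013, 0.0026, -0.0026], [-0.008, 0.003, 0], 0]
    - [[0, 0, 0], [0, 0, 0], 150]
    - [[0, 0, 0], [0, 0, 0], 255]
    - [[0, 0, 0], [0, 0, 0], 255]
    - [[0, 0, 0], [0, 0, 0], 255]
  grip_force: 35

```text
clock: 2.28
tcp_pos: [0.4704, -0.266, 0.06]
ee_rot: [3.139, -0.002, 0.473]
ft_force: [0.4, 1.2, -0.7]
finger_gap: 0.453
```

jog_arm:
  series:
    - [[0, 0, 0], [0, 0, 0], 255]
    - [[0, 0, 0], [0, 0, 0], 255]
    - [[0, 0, 0], [0, 0, 0], 255]
    - [[0, 0, 0], [0, 0, 0], 255]
    - [[0, 0, 0], [0, 0, 0], 255]

```text
clock: 2.7
tcp_pos: [0.4716, -0.2666, 0.062]
ee_rot: [3.136, -0.003, 0.473]
ft_force: [0.8, 0.6, -0.9]
finger_gap: 0.113
```

```bash
python3 -c "
from h import *
plan([(.4715,-.2650,.11,.473),(.52,-.05,.2,.6)],[3,7])"
```

```text
[[0.0003, -0.0004, -0.016], [0.002, -0.001, -0.0]]
[[0.0003, -0.0004, -0.016], [0.002, -0.001, -0.0]]
[[0.0002, -0.0005, -0.016], [0.002, -0.001, -0.0]]
[[0.0202, -0.0242, -0.0129], [-0.0, 0.0, -0.018]]
[[0.0206, -0.0238, -0.0129], [-0.0, 0.0, -0.018]]
[[0.021, -0.0234, -0.0129], [-0.0, 0.0, -0.018]]
[[0.0214, -0.0231, -0.0129], [-0.0, 0.0, -0.018]]
[[0.0219, -0.0227, -0.0129], [-0.0, 0.0, -0.018]]
[[0.0223, -0.0223, -0.0129], [-0.0, 0.0, -0.018]]
[[0.0227, -0.0219, -0.0129], [-0.0, 0.0, -0.018]]
```

jog_arm:
  series:
    - [[0.0003, -0.0004, -0.012], [0.002, -0.001, 0], 255]
    - [[0.0003, -0.0004, -0.018], [0.002, -0.001, 0], 255]
    - [[0.0003, -0.0004, -0.018], [0.002, -0.001, 0], 255]
    - [[0.02, -0.024, -0.013], [0, 0, -0.018], 255]
    - [[0.0205, -0.024, -0.013], [0, 0, -0.018], 255]

```text
clock: 3.12
tcp_pos: [0.4809, -0.2047, 0.133]
ee_rot: [-3.133, 0.006, 0.503]
ft_force: [0.1, 0.5, -1.3]
finger_gap: 0.109
```

jog_arm:
  series:
    - [[0.021, -0.0234, -0.013], [0, 0, -0.018], 255]
    - [[0.0214, -0.023, -0.013], [0, 0, -0.018], 255]
    - [[0.0219, -0.0227, -0.013], [0, 0, -0.018], 255]
    - [[0.018, -0.0175, -0.01], [0, 0, -0.014], 255]
    - [[0.01, -0.01, -0.006], [0, 0, -0.01], 255]

```text
clock: 3.53
tcp_pos: [0.5124, -0.0674, 0.1922]
ee_rot: [-3.133, 0.004, 0.584]
ft_force: [-0.5, -0.4, -1.5]
finger_gap: 0.106
```

```bash
cat >> h.py <<'E'
def shot(n):
    s=ctrl.state();c=ctrl.get_calibration("wrist");a=ctrl.get_image("wrist")
    np.save(n+".npy",a);np.save(n+"c.npy",c,allow_pickle=True)
    print(s["tcp_pos"].round(4),s["ee_rot"].round(4),s["clock"],s["finger_gap"]);return s,c,a
def png(n,b): cv2.imwrite(f"pics/{n}.png",cv2.resize(b,(800,600),interpolation=cv2.INTER_CUBIC)[:,:,::-1])
E
python3 - <<'E'
from h import *
s,c,a=shot("w3");png("w3",a)
E
```

```text
[ 0.5124 -0.0674  0.1922] [-3.1326  0.0037  0.5837] 3.5333 0.10596807362046494
```

View pics/w3.png

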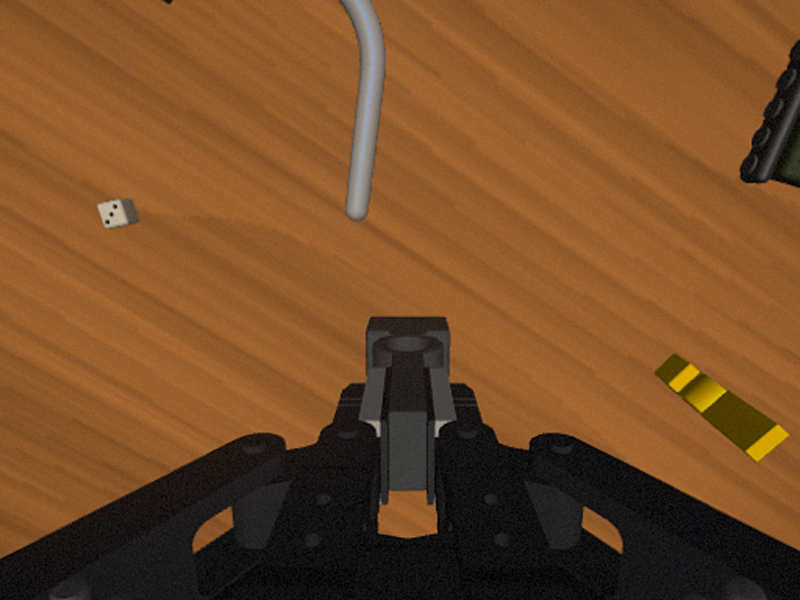

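The valve hangs straight in the jaws: pot top edge at (408,317), bore at (407,343). The pipe tip is at (356,218), the leg runs up to about (375,75), and the bend leaves the picture at (350,0). Next I'll measure both.

```bash
cat >> h.py <<'E'
def pipe(c,a,z=.075,rows=(0,384),cols=(0,512)):
    hsv=cv2.cvtColor(a,cv2.COLOR_RGB2HSV);m=((hsv[...,1]<70)&(hsv[...,2]>70)).astype(np.uint8)
    k=np.zeros_like(m);k[rows[0]:rows[1],cols[0]:cols[1]]=1;m*=k
    n,l,st,ce=cv2.connectedComponentsWithStats(m);i=1+st[1:,4].argmax();ys,xs=np.nonzero(l==i)
    return plane(c,np.c_[xs,ys],z)[:,:2]
def inhand(c,a,s,rows,cols):
    """fit valve pose in tool frame: along x, y, height of TCP above underside, yaw"""
    hsv=cv2.cvtColor(a,cv2.COLOR_RGB2HSV);w=(slice(*rows),slice(*cols));M=((hsv[...,1]<110)*1.)[w]
    x,y,z=s["tcp_pos"];t=s["ee_rot"][2]
    def pose(p): return [x+p[0]*np.cos(t)+p[1]*np.sin(t),y+p[0]*np.sin(t)-p[1]*np.cos(t),t+p[3],z-p[2]]
    f=lambda p:np.abs(sil(c,pose(p),a.shape[:2])[w]-M).sum()
    p0=np.array([0,0,.06,0]);r=minimize(f,p0,method="Nelder-Mead",options=dict(initial_simplex=np.vstack([p0,p0+np.diag([.004,.003,.004,.1])]),xatol=5e-5,fatol=.05,maxiter=600))
    return r.x,r.fun,pose(r.x)
E
python3 - <<'E'
from h import *
c=np.load("w3c.npy",allow_pickle=True).item();a=np.load("w3.npy")
s=ctrl.state()
p,f,P=inhand(c,a,dict(tcp_pos=[.5124,-.0674,.1922],ee_rot=[0,0,.5837]),(190,246),(215,305));print("inhand",p.round(4),f)
Q=pipe(c,a,rows=(0,150),cols=(150,260));print(len(Q))
u=np.array([.87,.5]);
for _ in range(6):
    t=Q@u;t0=t.min();n=np.array([-u[1],u[0]]);sel=Q[(t>t0+.008)&(t<t0+.048)]
    # centre by slices
    C=np.array([[b, (lambda v:(v.min()+v.max())/2)((sel@n)[np.abs(sel@u-b)<.002])] for b in np.arange(t0+.01,t0+.046,.003)])
    k=np.polyfit(C[:,0],C[:,1],1);u=u+k[0]*n;u/=np.linalg.norm(u)
n=np.array([-u[1],u[0]]);t=Q@u;t0=t.min()
print("leg dir",u,np.arctan2(u[1],u[0]),"tip",t0*u+C[:,1].mean()*n, C[:,1].std())
for b in np.arange(t0,t.max(),.006):
    v=(Q@n)[np.abs(t-b)<.002];print(round(b-t0,3),((v.min()+v.max())/2-C[:,1].mean()).round(4),(v.max()-v.min()).round(4))
# refit on top+scene
for nm,cn,bx in(("t0","top",((158,210),(240,278))),("s0","scene",((168,200),(234,300)))):
    q=pipe(ctrl.get_calibration(cn),np.load(nm+".npy"),rows=bx[0],cols=bx[1]);t=q@u;t0=t.min();sel=(t>t0+.008)&(t<t0+.048);w=q[sel];d=np.linalg.svd(w-w.mean(0))[2][0];d*=np.sign(d[0]);print(nm,"yaw",np.arctan2(d[1],d[0]),"tip",w.mean(0)+d*(t0-w.mean(0)@u))
E
```

```text
inhand [-0.0035  0.0012  0.0646  0.0055] 111.26666666666668
2178
leg dir [0.90473714 0.42597031] 0.44003409024445217 tip [ 0.5332012 -0.0211512] 6.482950459942159e-05
0.0 -0.0009 0.008
0.006 -0.0011 0.0111
0.012 -0.0011 0.011
0.018 -0.001 0.0105
0.024 -0.0012 0.0109
0.03 -0.0011 0.0114
0.036 -0.0011 0.0113
0.042 -0.0011 0.0114
0.048 -0.0011 0.0113
0.054 -0.0011 0.0113
0.06 -0.0011 0.0113
0.066 -0.0012 0.0113
0.072 -0.001 0.0111
0.078 -0.0001 0.0121
0.084 0.0021 0.0135
0.09 0.0051 0.0148
0.096 0.009 0.0153
t0 yaw 0.43015168796689807 tip [ 0.53150748 -0.02110755]
s0 yaw 0.44915523536997093 tip [ 0.5336054  -0.02003654]
```

Run:
```python
from h import *
c=np.load("w3c.npy",allow_pickle=True).item();a=np.load("w3.npy")
S=dict(tcp_pos=[.5124,-.0674,.1922],ee_rot=[0,0,.5837])
hsv=cv2.cvtColor(a,cv2.COLOR_RGB2HSV)
for thr in(110,140,165):
    M=(hsv[...,1]<thr);print(thr,[ (r,np.nonzero(M[r,215:305])[0][[0,-1]]+215,M[r,215:305].sum()) for r in range(200,246,6) if M[r,215:305].any()])
p=np.array([-.0015,0,.062,0]);x,y,z=S["tcp_pos"];t=.5837
out=[]
for p,col in((p,(0,255,0)),(np.array([-.0035,.0012,.0646,.0055]),(255,0,0))):
    P=[x+p[0]*np.cos(t)+p[1]*np.sin(t),y+p[0]*np.sin(t)-p[1]*np.cos(t),t+p[3],z-p[2]]
    R=Ro.from_euler("z",P[2]).as_matrix();out.append((P,R,col))
x0,y0=205,190;b=cv2.resize(a[y0:y0+130,x0:x0+100],None,fx=4.6,fy=4.6,interpolation=cv2.INTER_CUBIC);b=cv2.convertScaleAbs(b,alpha=1.8)
for P,R,col in out:
    for part in PARTS[:3]:
        q=proj(c,part@R.T+[P[0],P[1],P[3]])
        h=cv2.convexHull(((q+.5-[x0,y0])*4.6).astype(np.float32).reshape(-1,1,2)).astype(int);cv2.polylines(b,[h],True,col,1)
    q=proj(c,np.array([[.01,.0075*np.cos(e),.036+.0075*np.sin(e)] for e in _a])@R.T+[P[0],P[1],P[3]]) if 0 else None
    from h import _a
    q=proj(c,np.c_[0*_a+.01,.0075*np.cos(_a),.036+.0075*np.sin(_a)]@R.T+[P[0],P[1],P[3]])
    cv2.polylines(b,[((q+.5-[x0,y0])*4.6).astype(int).reshape(-1,1,2)],True,col,1)
cv2.imwrite("pics/w3v.png",b[:,:,::-1])
```

```text
110 [(206, array([236, 285]), np.int64(46)), (212, array([234, 287]), np.int64(53)), (218, array([234, 287]), np.int64(53)), (224, array([234, 287]), np.int64(54)), (230, array([235, 287]), np.int64(53)), (236, array([235, 286]), np.int64(49)), (242, array([235, 286]), np.int64(49))]
140 [(206, array([236, 285]), np.int64(48)), (212, array([234, 287]), np.int64(54)), (218, array([234, 287]), np.int64(54)), (224, array([234, 287]), np.int64(54)), (230, array([235, 287]), np.int64(53)), (236, array([235, 287]), np.int64(51)), (242, array([234, 286]), np.int64(51))]
165 [(206, array([236, 286]), np.int64(50)), (212, array([234, 287]), np.int64(54)), (218, array([234, 287]), np.int64(54)), (224, array([234, 287]), np.int64(54)), (230, array([234, 287]), np.int64(54)), (236, array([235, 287]), np.int64(52)), (242, array([234, 287]), np.int64(53))]
```

View pics/w3v.png

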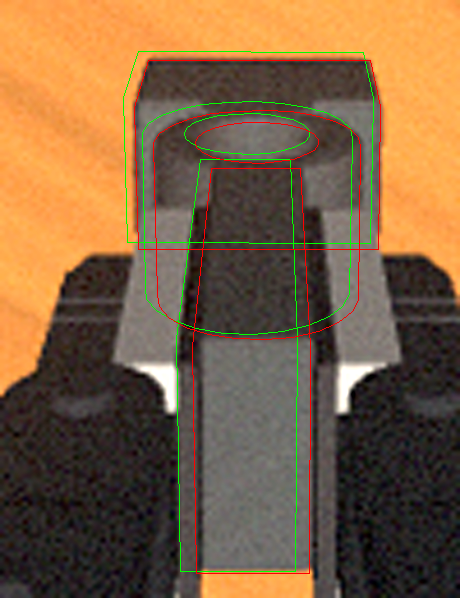

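The red model (fitted) matches the pot, collar and tab. In hand, the bore sits −3.5 mm along tool x and +1.2 mm along tool y, with the TCP 62–65 mm above the underside. Next I'll go to a pose in front of the tip.

```bash
python3 -c "
from h import *
plan([(.5093,-.0323,.1025,.435)],[6])"
```

```text
[[0.0026, -0.0049, 0.0152], [-0.001, 0.0, 0.025]]
[[0.0024, -0.005, 0.0152], [-0.001, 0.0, 0.025]]
[[0.0023, -0.0051, 0.0152], [-0.001, 0.0, 0.025]]
[[0.0022, -0.0051, 0.0152], [-0.001, 0.0, 0.025]]
[[0.002, -0.0052, 0.0152], [-0.001, 0.0, 0.025]]
[[0.0019, -0.0053, 0.0152], [-0.001, 0.0, 0.025]]
```

jog_arm:
  series:
    - [[0.0026, -0.0049, 0.0152], [-0.001, 0, 0.025], 255]
    - [[0.0024, -0.005, 0.0152], [-0.001, 0, 0.025], 255]
    - [[0.0023, -0.0051, 0.0152], [-0.001, 0, 0.025], 255]
    - [[0.0022, -0.0051, 0.0152], [-0.001, 0, 0.025], 255]
    - [[0.002, -0.005, 0.013], [-0.001, 0, 0.025], 255]

```text
clock: 4.0
tcp_pos: [0.514, -0.0362, 0.1223]
ee_rot: [3.138, -0.005, 0.46]
ft_force: [-0.1, -0.1, -2.0]
finger_gap: 0.109
```

```bash
python3 -c "
from h import *
plan([(.5093,-.0323,.1025,.435)],[3])"
```

```text
[[-0.0009, -0.0019, 0.0066], [0.001, -0.002, 0.008]]
[[-0.0009, -0.0019, 0.0066], [0.001, -0.002, 0.008]]
[[-0.0009, -0.0019, 0.0066], [0.001, -0.002, 0.008]]
```

jog_arm:
  series:
    - [[-0.0009, -0.0019, 0.0066], [0.001, -0.002, 0.008], 255]
    - [[-0.0009, -0.0019, 0.0066], [0.001, -0.002, 0.008], 255]
    - [[-0.0009, -0.0015, 0.004], [0.001, -0.002, 0.008], 255]
    - [[0, 0, 0], [0, 0, 0], 255]
    - [[0, 0, 0], [0, 0, 0], 255]

```text
clock: 4.42
tcp_pos: [0.5059, -0.032, 0.1002]
ee_rot: [-3.138, 0.007, 0.435]
ft_force: [-1.6, 0.1, -1.8]
finger_gap: 0.111
```

Run:
```python
from h import *
s,c,a=shot("w4")
p,f,P=inhand(c,a,s,(190,246),(215,305));print("inhand",p.round(4),f)
png("w4",a)
sc=ctrl.get_image("scene");np.save("s4.npy",sc)
```

```text
[ 0.5059 -0.032   0.1002] [-3.1379  0.007   0.435 ] 4.4167 0.11107016367002721
inhand [-0.0034  0.0013  0.0637  0.001 ] 85.64313725490196
```

View pics/w4.png

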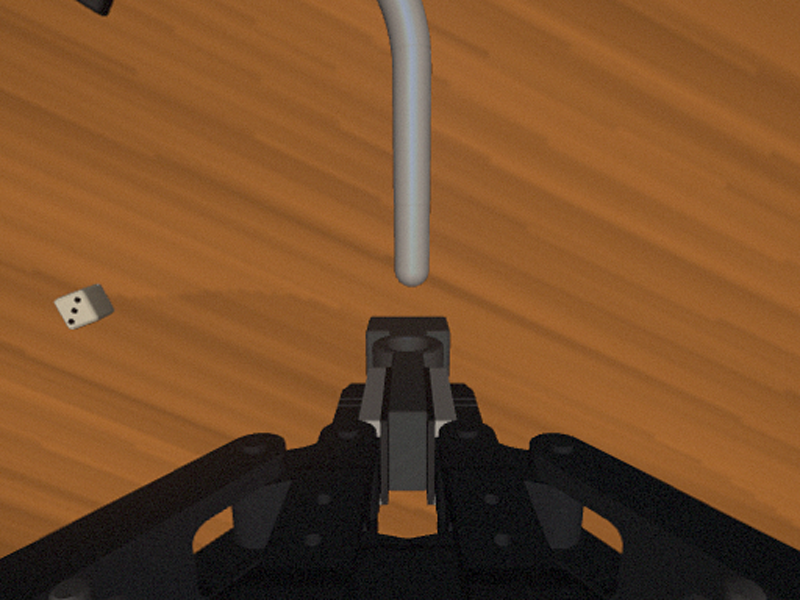

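```bash
cat >> h.py <<'E'
def leg(Q,lo=.008,hi=.06):
    u=np.array([.905,.426])
    for _ in range(8):
        n=np.array([-u[1],u[0]]);t=Q@u;t0=t.min();B=np.arange(t0+lo,t0+hi,.002)
        C=np.array([(lambda v:(v.min()+v.max())/2)((Q@n)[np.abs(t-b)<.0015]) for b in B]);k=np.polyfit(B,C,1);u=u+.9*k[0]*n;u/=np.linalg.norm(u)
    n=np.array([-u[1],u[0]]);t=Q@u;t0=t.min();return u,t0*u+np.median((Q@n)[(t>t0+lo)&(t<t0+hi)])*n
E
python3 - <<'E'
from h import *
c=np.load("w4c.npy",allow_pickle=True).item();a=np.load("w4.npy")
u,tip=leg(pipe(c,a,rows=(0,195),cols=(200,300)));print("leg",u,np.arctan2(u[1],u[0]),tip)
S=dict(tcp_pos=[.5059,-.032,.1002],ee_rot=[0,0,.435]);p,f,P=inhand(c,a,S,(190,246),(215,305))
n=np.array([-u[1],u[0]]);d=np.array(P[:2])-tip;print("bore rel tip along",d@u,"lateral(left+)",d@n,"z",P[3]+.036,"yaw",P[2])
for h in(.061,.0625):
    # refit x,y,yaw with h fixed
    hsv=cv2.cvtColor(a,cv2.COLOR_RGB2HSV);w=(slice(190,246),slice(215,305));M=((hsv[...,1]<110)*1.)[w]
    f=lambda q:np.abs(sil(c,[q[0],q[1],q[2],.1002-h],a.shape[:2])[w]-M).sum()
    r=minimize(f,P[:3],method="Nelder-Mead",options=dict(initial_simplex=np.array([P[:3]]+[np.array(P[:3])+e for e in np.diag([.003,.003,.1])]),xatol=5e-5));d=r.x[:2]-tip;print(h,d@u,d@n,r.x[2],r.fun)
cs=ctrl.get_calibration("scene");sc=np.load("s4.npy")
L=np.array([tip+u*k for k in(0,.02,.04)]);print("proj tip",proj(cs,np.c_[L,[.075]*3]).round(1).tolist())
q=proj(cs,[[P[0],P[1],.05]])[0].astype(int);print(q)
x0,y0=q[0]-35,q[1]-45;b=cv2.resize(sc[y0:y0+75,x0:x0+100],None,fx=8,fy=8,interpolation=cv2.INTER_CUBIC)
T=lambda v:((v+.5-[x0,y0])*8).astype(int).reshape(-1,1,2)
R=Ro.from_euler("z",.436).as_matrix()
for h,col in((.061,(0,255,0)),(.064,(255,0,0))):
    for part in PARTS[:3]:cv2.polylines(b,[cv2.convexHull(T(proj(cs,part@R.T+[P[0],P[1],.1002-h])))],True,col,1)
e=_a if '_a' in globals() else np.linspace(0,6.283,24)
for sgn in(-1,1):cv2.polylines(b,[T(proj(cs,np.c_[L+sgn*n*.006,[.075]*3]))],False,(255,255,0),1)
for dz in(-.006,.006):cv2.polylines(b,[T(proj(cs,np.c_[L,[.075+dz]*3]))],False,(0,255,255),1)
cv2.imwrite("pics/s4.png",b[:,:,::-1])
E
```

```text
leg [0.90532299 0.42472378] 0.438656759271813 [ 0.5334872  -0.02218821]
bore rel tip along -0.032128083675229104 lateral(left+) 0.0015022794763436661 z 0.07370561258171959 yaw 0.4393131135863542
0.061 -0.031688069097475284 0.0015286468415959611 0.4326141189745765 96.12941176470588
0.0625 -0.032158447264066664 0.0014841662893981043 0.4377624819989545 86.89019607843137
proj tip [[234.7, 182.3], [243.0, 185.5], [251.4, 188.8]]
[222 183]
```

View pics/s4.png

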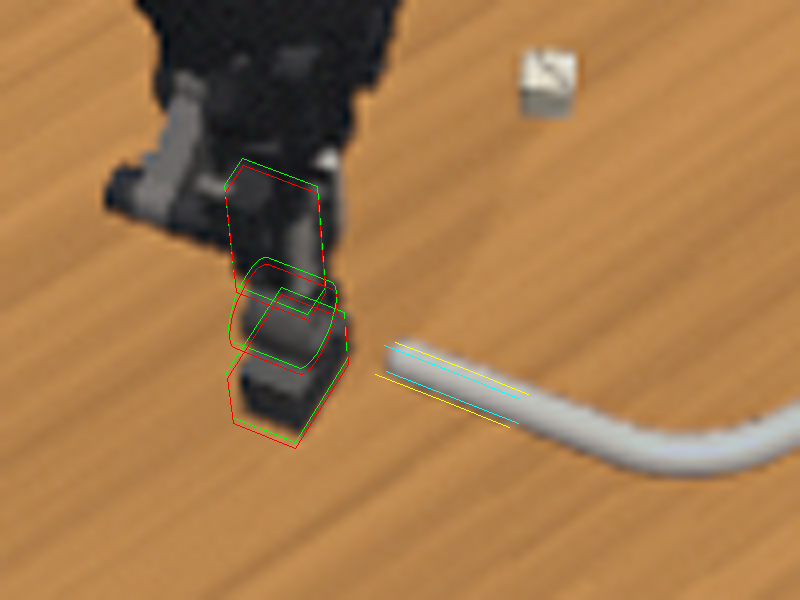

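```bash
python3 -c "
from h import *
plan([(.50654,-.03336,.1017,.4345),(.5155,-.0292,.1017,.4345)],[2,2]);print(ctrl.state()['tcp_pos'],ctrl.state()['ee_rot'])"
```

```text
[[-0.0001, 0.0006, -0.0005], [-0.002, 0.003, 0.0]]
[[-0.0001, 0.0006, -0.0005], [-0.002, 0.003, 0.0]]
[[0.0049, -0.0, -0.0], [0.0, 0.0, 0.0]]
[[0.0049, -0.0, -0.0], [0.0, 0.0, 0.0]]
[ 0.50622739 -0.03213831  0.10061165] [-3.13832658  0.00629318  0.43484139]
```

jog_arm:
  series:
    - [[-0.0001, 0.0007, -0.0006], [-0.002, 0.003, 0], 255]
    - [[-0.0001, 0.0007, -0.0006], [-0.002, 0.003, 0], 255]
    - [[0, 0, 0], [0, 0, 0], 255]
    - [[0.004, 0, 0], [0, 0, 0], 255]
    - [[0.004, 0, 0], [0, 0, 0], 255]

```text
clock: 4.93
tcp_pos: [0.516, -0.0313, 0.1047]
ee_rot: [3.138, -0.004, 0.434]
ft_force: [0.4, -0.3, -1.0]
finger_gap: 0.108
```

```bash
cat >> h.py <<'E'
TIP=np.array([.5335,-.0222]);U=np.array([.9053,.4247])
def onleg(sx,h=.0267,yaw=.4345,dlat=0,IN=(-.0034,.0013)):
    """TCP target for bore at sx (m) along leg past the tip (negative = outside)"""
    B=TIP+U*sx+dlat*np.array([-U[1],U[0]]);c_,s_=np.cos(yaw),np.sin(yaw)
    return (B[0]-IN[0]*c_-IN[1]*s_,B[1]-IN[0]*s_+IN[1]*c_,.075+h,yaw)
def where(yaw=None,IN=(-.0034,.0013)):
    s=ctrl.state();x,y,z=s["tcp_pos"];t=s["ee_rot"][2];B=np.array([x+IN[0]*np.cos(t)+IN[1]*np.sin(t),y+IN[0]*np.sin(t)-IN[1]*np.cos(t)])
    d=B-TIP;print("bore",B.round(4),"along",(d@U).round(4),"lat",(d@np.array([-U[1],U[0]])).round(4),"z",round(z,4),"rpy",s["ee_rot"].round(3),"F",s["ft_force"].round(1),"M",s["torque"].round(2),s["clock"]);return B
E
python3 -c "
from h import *
where();plan([onleg(-.012)],[4]);c=ctrl"
```

```text
bore [ 0.5134 -0.0339] along -0.0232 lat -0.0021 z 0.1047 rpy [ 3.138 -0.004  0.434] F [ 0.4 -0.3 -1. ] M [0.01 0.03 0.01] 4.9333
[[0.0028, -0.0005, 0.0008], [0.001, -0.001, -0.0]]
[[0.0028, -0.0005, 0.0008], [0.001, -0.001, -0.0]]
[[0.0028, -0.0005, 0.0007], [0.001, -0.001, -0.0]]
[[0.0028, -0.0005, 0.0007], [0.001, -0.001, -0.0]]
```

jog_arm:
  series:
    - [[0, -0.0012, 0.0016], [0.002, -0.002, 0], 255]
    - [[0, 0, 0], [0, 0, 0], 255]
    - [[0, 0, 0], [0, 0, 0], 255]
    - [[0, 0, 0], [0, 0, 0], 255]

```text
clock: 5.27
tcp_pos: [0.5167, -0.0295, 0.1032]
ee_rot: [3.14, -0.003, 0.435]
ft_force: [-0.2, 0.1, -1.2]
finger_gap: 0.111
```

```bash
python3 -c "
from h import *
where();plan([onleg(-.012)],[4])"
```

```text
bore [ 0.5142 -0.0321] along -0.0217 lat -0.0008 z 0.1032 rpy [ 3.14e+00 -3.00e-03  4.35e-01] F [-0.2  0.1 -1.2] M [ 0.03 -0.   -0.04] 5.2667
[[0.0024, -0.0002, 0.0004], [0.001, -0.001, 0.0]]
[[0.0024, -0.0002, 0.0004], [0.001, -0.001, 0.0]]
[[0.0024, -0.0002, 0.0004], [0.001, -0.001, 0.0]]
[[0.0024, -0.0002, 0.0004], [0.001, -0.001, 0.0]]
```

jog_arm:
  series:
    - [[0.0024, -0.0004, 0.0008], [0.001, -0.001, 0], 255]
    - [[0.0024, 0, 0.0006], [0.001, -0.001, 0], 255]
    - [[0.0024, 0, 0], [0, 0, 0], 255]
    - [[0.002, 0, 0], [0, 0, 0], 255]

```text
clock: 5.6
tcp_pos: [0.525, -0.025, 0.1013]
ee_rot: [-3.141, 0.0, 0.435]
ft_force: [-0.4, 0.6, -1.5]
finger_gap: 0.109
```

Run:
```python
from h import *
where();plan([onleg(0)],[4])
s,c,a=shot("w5");x0,y0=200,150
cv2.imwrite("pics/w5.png",cv2.resize(cv2.convertScaleAbs(a[y0:y0+110,x0:x0+110],alpha=1.6),None,fx=5,fy=5,interpolation=cv2.INTER_CUBIC)[:,:,::-1])
```

```text
bore [ 0.5225 -0.0276] along -0.0123 lat -0.0002 z 0.1013 rpy [-3.141  0.     0.435] F [-0.4  0.6 -1.5] M [-0.02  0.01  0.03] 5.6
[[0.0031, -0.0001, -0.0001], [-0.0, 0.0, 0.0]]
[[0.0031, -0.0001, -0.0001], [-0.0, 0.0, 0.0]]
[[0.0031, -0.0001, -0.0001], [-0.0, 0.0, 0.0]]
[[0.0031, -0.0001, -0.0001], [-0.0, 0.0, 0.0]]
[ 0.525  -0.025   0.1013] [-3.141e+00  2.000e-04  4.346e-01] 5.6 0.10873181562349597
```

View pics/w5.png

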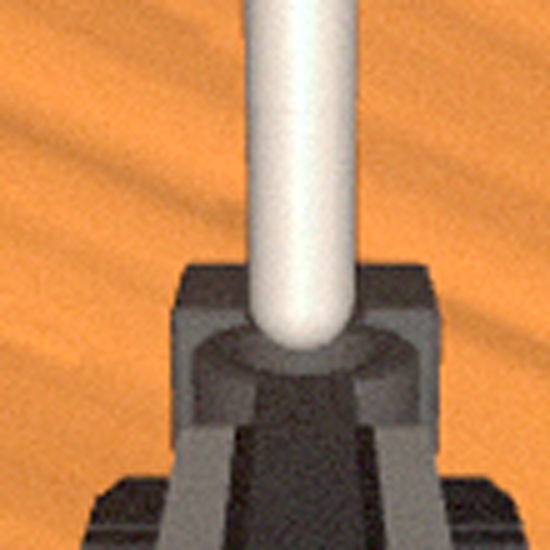

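The tip (302,350) points straight into the bore (306,355), with under 0.5 mm of lateral error. I'll advance gently.

jog_arm:
  series:
    - [[0.002, 0, 0], [0, 0, 0], 255]
    - [[0.002, 0, 0], [0, 0, 0], 255]
    - [[0.002, 0, 0], [0, 0, 0], 255]

```text
clock: 5.9
tcp_pos: [0.5311, -0.0221, 0.1013]
ee_rot: [-3.141, 0.0, 0.435]
ft_force: [-0.4, 0.1, -1.5]
finger_gap: 0.109
```

jog_arm:
  series:
    - [[0.002, 0, 0], [0, 0, 0], 255]
    - [[0.002, 0, 0], [0, 0, 0], 255]
    - [[0.002, 0, 0], [0, 0, 0], 255]

```text
clock: 6.15
tcp_pos: [0.5373, -0.0193, 0.1013]
ee_rot: [-3.141, 0.0, 0.435]
ft_force: [-0.9, 0.3, -2.2]
finger_gap: 0.111
```

```bash
python3 -c "
from h import *
where();plan([onleg(.015)],[4])"
```

```text
bore [ 0.5347 -0.0219] along 0.0012 lat -0.0003 z 0.1013 rpy [-3.141  0.     0.435] F [-0.9  0.3 -2.2] M [ 0.    0.05 -0.03] 6.15
[[0.0034, -0.0001, -0.0001], [-0.0, 0.0, 0.0]]
[[0.0034, -0.0001, -0.0001], [-0.0, 0.0, 0.0]]
[[0.0034, -0.0001, -0.0001], [-0.0, 0.0, 0.0]]
[[0.0034, -0.0001, -0.0001], [-0.0, 0.0, 0.0]]
```

jog_arm:
  series:
    - [[0.003, 0, 0], [0, 0, 0], 255]
    - [[0.003, 0, 0], [0, 0, 0], 255]
    - [[0.003, 0, 0], [0, 0, 0], 255]

```text
clock: 6.4
tcp_pos: [0.5461, -0.0152, 0.1014]
ee_rot: [-3.141, 0.0, 0.435]
ft_force: [0.4, 1.3, -0.4]
finger_gap: 0.106
```

jog_arm:
  series:
    - [[0.0035, 0, 0], [0, 0, 0], 255]
    - [[0.0035, 0, 0], [0, 0, 0], 255]
    - [[0.0035, 0, 0], [0, 0, 0], 255]
    - [[0.0035, 0, 0], [0, 0, 0], 255]

```text
clock: 6.73
tcp_pos: [0.5602, -0.0086, 0.1013]
ee_rot: [-3.141, 0.0, 0.435]
ft_force: [0.1, -0.5, -2.0]
finger_gap: 0.109
```

```bash
python3 -c "
from h import *
where();plan([onleg(.055)],[6])"
```

```text
bore [ 0.5577 -0.0112] along 0.0266 lat -0.0003 z 0.1013 rpy [-3.141  0.     0.435] F [ 0.1 -0.5 -2. ] M [-0.04 -0.    0.02] 6.7333
[[0.0047, -0.0001, -0.0001], [-0.0, 0.0, 0.0]]
[[0.0047, -0.0001, -0.0001], [-0.0, 0.0, 0.0]]
[[0.0047, -0.0001, -0.0001], [-0.0, 0.0, 0.0]]
[[0.0047, -0.0001, -0.0001], [-0.0, 0.0, 0.0]]
[[0.0047, -0.0001, -0.0001], [-0.0, 0.0, 0.0]]
[[0.0047, -0.0001, -0.0001], [-0.0, 0.0, 0.0]]
```

Threaded 27 mm with forces near zero. Now I'll measure the bend and the straight leg by fitting a pipe model to all three cameras.

```bash
cat > path.py <<'E'
from h import *
from scipy.optimize import least_squares
Rb=.045
def center(par,s):
    """point and heading yaw at arc length s from tip; turn is to the left (+)"""
    x,y,a,L,th=par;s=np.atleast_1d(s).astype(float);e=np.array([np.cos(a),np.sin(a)]);n=np.array([-e[1],e[0]])
    s1=np.minimum(s,L);ph=np.clip((s-L)/Rb,0,th);s3=np.maximum(s-L-Rb*th,0)
    P=np.array([x,y])+s1[:,None]*e+Rb*(np.sin(ph)[:,None]*e+(1-np.cos(ph))[:,None]*n)
    e3=np.array([np.cos(a+th),np.sin(a+th)]);return P+s3[:,None]*e3,a+ph
E
python3 - <<'E'
from path import *
s,c,a=shot("w6");png("w6",a)
v=[pipe(c,a,rows=(0,185),cols=(150,330))]
for nm,cn,bx in(("t0","top",((158,210),(214,278))),("s0","scene",((168,200),(234,320)))):
    q=pipe(ctrl.get_calibration(cn),np.load(nm+".npy"),rows=bx[0],cols=bx[1]);v.append(q[q[:,1]<.095])
w3=np.load("w3c.npy",allow_pickle=True).item();v.append(pipe(w3,np.load("w3.npy"),rows=(0,150),cols=(150,260)))
print([ (len(q),q.min(0).round(3),q.max(0).round(3)) for q in v])
S=np.arange(-.004,.22,.001)
def res(p):
    C,h=center(p[:5],S);N=np.c_[-np.sin(h),np.cos(h)];r=[]
    for i,q in enumerate(v):
        b=p[5+2*(i-1):7+2*(i-1)] if i in(1,2) else 0
        D=q-b;j=((D[:,None]-C[None])**2).sum(2).argmin(1);d=((D-C[j])*N[j]).sum(1)
        r.append(d/np.sqrt(len(d)))
    return np.concatenate(r+[(p[5:]*.02),[(p[0:2]-TIP)@U*.5]])
r=least_squares(res,[*TIP,.438,.068,1.0,0,0,0,0],diff_step=1e-4,x_scale=[.01,.01,.1,.01,.1,.01,.01,.01,.01])
p=r.x;print(p.round(4),r.cost,"heading end",p[2]+p[4],"turn deg",np.degrees(p[4]))
np.save("par.npy",p[:5])
C,h=center(p[:5],S)
for i,q in enumerate(v):
    b=p[5+2*(i-1):7+2*(i-1)] if i in(1,2) else 0
    D=q-b;j=((D[:,None]-C[None])**2).sum(2).argmin(1);d=((D-C[j])*np.c_[-np.sin(h),np.cos(h)][j]).sum(1)
    print(i,[(round(S[k],3),d[(j>=k)&(j<k+15)].mean().round(4)) for k in range(4,220,15) if ((j>=k)&(j<k+15)).sum()>5])
E
```

```text
[ 0.5602 -0.0086  0.1013] [-3.141e+00  1.000e-04  4.346e-01] 6.7333 0.10874548442775549
[(4527, array([ 0.584, -0.003]), array([0.633, 0.081])), (297, array([ 0.531, -0.024]), array([0.631, 0.095])), (382, array([ 0.532, -0.023]), array([0.635, 0.095])), (2178, array([ 0.533, -0.025]), array([0.621, 0.035]))]
[ 5.334e-01 -2.200e-02  4.332e-01  6.740e-02  9.530e-01 -3.400e-03
  2.000e-04 -1.100e-03  1.900e-03] 2.244991149778518e-05 heading end 1.3862508255301633 turn deg 54.604582764043634
0 [(np.float64(0.045), np.float64(0.0001)), (np.float64(0.06), np.float64(-0.0)), (np.float64(0.075), np.float64(-0.0001)), (np.float64(0.09), np.float64(-0.0)), (np.float64(0.105), np.float64(0.0)), (np.float64(0.12), np.float64(0.0001)), (np.float64(0.135), np.float64(0.0001)), (np.float64(0.15), np.float64(-0.0025))]
1 [(np.float64(0.0), np.float64(-0.0001)), (np.float64(0.015), np.float64(-0.0)), (np.float64(0.03), np.float64(-0.0001)), (np.float64(0.045), np.float64(0.0002)), (np.float64(0.06), np.float64(0.0002)), (np.float64(0.075), np.float64(-0.0)), (np.float64(0.09), np.float64(-0.0002)), 
[... 233 characters left out ...]
t64(0.0001)), (np.float64(0.015), np.float64(-0.0)), (np.float64(0.03), np.float64(0.0)), (np.float64(0.045), np.float64(0.0003)), (np.float64(0.06), np.float64(-0.0001)), (np.float64(0.075), np.float64(-0.0001)), (np.float64(0.09), np.float64(-0.0002)), (np.float64(0.105), np.float64(-0.0002)), (np.float64(0.12), np.float64(-0.0002)), (np.float64(0.135), np.float64(0.0004)), (np.float64(0.15), np.float64(0.0003))]
3 [(np.float64(0.0), np.float64(-0.0001)), (np.float64(0.015), np.float64(-0.0)), (np.float64(0.03), np.float64(0.0)), (np.float64(0.045), np.float64(0.0002)), (np.float64(0.06), np.float64(0.0001)), (np.float64(0.075), np.float64(-0.0002)), (np.float64(0.09), np.float64(0.0003))]
```

View pics/w6.png

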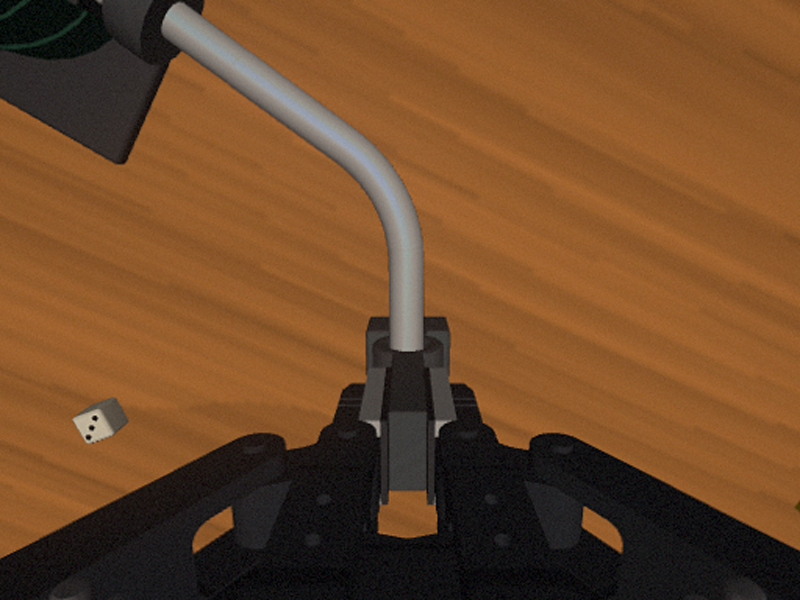

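Forces are fine, and the fit residuals are about 0.2 mm: leg 67 mm, turn 54.6°, final heading 1.386 rad. The flange shows at (165,30) in the picture. I'll build the path planner.

```bash
cat >> path.py <<'E'
par=np.load("par.npy") 
def best(s):
    P,_=center(par,np.linspace(s-.01,s+.01,21));m=P.mean(0);d=np.linalg.svd(P-m)[2][0];c0,h0=center(par,s)
    if d@[np.cos(h0[0]),np.sin(h0[0])]<0:d=-d
    n=np.array([-d[1],d[0]]);l=(P-c0[0])@n
    return c0[0]+n*(l.min()+l.max())/2,np.arctan2(d[1],d[0])
def tcp(s,z,IN=(-.0034,.0013)):
    B,h=best(s);y=h-.0; return (B[0]-IN[0]*np.cos(y)-IN[1]*np.sin(y),B[1]-IN[0]*np.sin(y)+IN[1]*np.cos(y),z,y)
def now():
    B=where();f=minimize(lambda q:((center(par,q[0])[0][0]-B)**2).sum()*1e6,[.1],method="Nelder-Mead",options=dict(initial_simplex=[[.02],[.17]])) 
    s=f.x[0];b,h=best(s);n=np.array([-np.sin(h),np.cos(h)]);st=ctrl.state();print("s %.4f lateral err %.4f yaw err %.4f"%(s,(B-b)@n,st["ee_rot"][2]-h));return s
def rows(step,k=5,z=.1013,s0=None):
    s=now() if s0 is None else s0;plan([tcp(s+step*(i+1),z) for i in range(k)],[1]*k)
E
python3 - <<'E'
from path import *
c=np.load("w6c.npy",allow_pickle=True).item()
q=plane(c,np.array([[180,25],[165,10],[190,50]])*.64,.075)[:,:2];S=np.arange(.1,.2,.0005);C,_=center(par,S)
print(q,[S[((C-k)**2).sum(1).argmin()] for k in q]);print("end of bend s",par[3]+.045*par[4])
rows(.004)
E
```

```text
[[0.63042749 0.09736501]
 [0.63235928 0.1026345 ]
 [0.62521828 0.0925059 ]] [np.float64(0.16950000000000007), np.float64(0.17550000000000007), np.float64(0.16400000000000006)]
end of bend s 0.11024461673815072
bore [ 0.5582 -0.011 ] along 0.0272 lat -0.0003 z 0.1014 rpy [-3.141 -0.     0.435] F [-0.3 -0.1 -0.7] M [ 0.01 -0.02  0.04] 6.7833
s 0.0272 lateral err -0.0004 yaw err 0.0015
[[0.004, -0.0003, 0.0001], [-0.0, -0.0, 0.002]]
[[0.004, -0.0, -0.0], [0.0, 0.0, -0.0]]
[[0.004, 0.0, 0.0], [-0.0, 0.0, -0.0]]
[[0.004, -0.0, -0.0], [0.0, -0.0, 0.0]]
[[0.004, 0.0, 0.0], [-0.0, -0.0, 0.0]]
```

jog_arm:
  series:
    - [[0.004, -0.0003, 0], [0, 0, 0.002], 255]
    - [[0.004, 0, 0], [0, 0, 0], 255]
    - [[0.004, 0, 0], [0, 0, 0], 255]
    - [[0.004, 0, 0], [0, 0, 0], 255]
    - [[0.004, 0, 0], [0, 0, 0], 255]

```text
clock: 7.2
tcp_pos: [0.5802, 0.0011, 0.1012]
ee_rot: [-3.141, -0.0, 0.432]
ft_force: [-0.6, 0.7, -1.4]
finger_gap: 0.109
```

```bash
python3 -c "
from path import *
rows(.0035)"
```

```text
bore [ 0.5777 -0.0015] along 0.0488 lat -0.0 z 0.1012 rpy [-3.141 -0.     0.432] F [-0.6  0.7 -1.4] M [-0.06 -0.02  0.01] 7.2
s 0.0488 lateral err 0.0000 yaw err -0.0009
[[0.0035, 0.0, -0.0001], [-0.001, -0.0, -0.001]]
[[0.0035, -0.0, 0.0], [0.0, -0.0, -0.0]]
[[0.0035, -0.0, -0.0], [0.0, 0.0, -0.001]]
[[0.0035, -0.0001, -0.0], [0.0, 0.0, -0.008]]
[[0.0035, -0.0002, -0.0], [-0.0, 0.0, -0.024]]
```

jog_arm:
  series:
    - [[0.0035, 0, 0], [0, 0, -0.001], 255]
    - [[0.0035, 0, 0], [0, 0, 0], 255]
    - [[0.0035, 0, 0], [0, 0, -0.001], 255]
    - [[0.0035, -0.0001, 0], [0, 0, -0.008], 255]
    - [[0.0035, -0.0002, 0], [0, 0, -0.024], 255]

```text
clock: 7.62
tcp_pos: [0.5977, 0.0097, 0.101]
ee_rot: [-3.141, 0.0, 0.468]
ft_force: [-2.4, -0.1, -1.7]
finger_gap: 0.107
```

```bash
python3 -c "
from path import *
rows(.003)"
```

```text
bore [0.5952 0.007 ] along 0.0683 lat 0.0003 z 0.101 rpy [-3.141  0.     0.468] F [-2.4 -0.1 -1.7] M [ 0.02  0.26 -0.03] 7.6167
s 0.0683 lateral err 0.0001 yaw err -0.0197
[[0.0029, -0.0003, -0.0003], [-0.001, 0.0, -0.064]]
[[0.0029, -0.0003, -0.0], [-0.0, 0.0, -0.057]]
[[0.0029, -0.0003, -0.0], [0.0, 0.0, -0.065]]
[[0.0029, -0.0003, -0.0], [0.0, 0.0, -0.067]]
[[0.0029, -0.0003, -0.0], [-0.0, 0.0, -0.067]]
```

jog_arm:
  series:
    - [[0.0029, -0.0003, -0.0003], [-0.001, 0, -0.064], 255]
    - [[0.0029, -0.0003, 0], [0, 0, -0.057], 255]
    - [[0.0029, -0.0003, 0], [0, 0, -0.065], 255]

```text
clock: 7.87
tcp_pos: [0.6051, 0.0155, 0.1007]
ee_rot: [-3.14, 0.002, 0.664]
ft_force: [-0.5, 0.2, -1.8]
finger_gap: 0.112
```

```bash
python3 -c "
from path import *
rows(.003)"
```

```text
bore [0.6032 0.0123] along 0.0778 lat 0.0017 z 0.1007 rpy [-3.14e+00  2.00e-03  6.64e-01] F [-0.5  0.2 -1.8] M [ 0.02  0.06 -0.01] 7.8667
s 0.0780 lateral err 0.0001 yaw err -0.0062
[[0.0029, -0.0002, -0.0006], [-0.001, 0.002, -0.073]]
[[0.0029, -0.0003, -0.0], [-0.0, 0.0, -0.067]]
[[0.0029, -0.0003, -0.0], [0.0, 0.0, -0.067]]
[[0.0029, -0.0003, -0.0], [-0.0, 0.0, -0.067]]
[[0.0029, -0.0003, -0.0], [0.0, 0.0, -0.067]]
```

Tracking within 0.1 mm and forces tiny. I'll keep going.

jog_arm:
  series:
    - [[0.0029, -0.0002, -0.0006], [-0.001, 0.002, -0.073], 255]
    - [[0.0029, -0.0003, 0], [0, 0, -0.067], 255]
    - [[0.0029, -0.0003, 0], [0, 0, -0.067], 255]
    - [[0.0029, -0.0003, 0], [0, 0, -0.067], 255]

```text
clock: 8.2
tcp_pos: [0.6131, 0.025, 0.1006]
ee_rot: [-3.14, 0.0, 0.958]
ft_force: [0.2, -0.4, -1.6]
finger_gap: 0.109
```

```bash
python3 -c "
from path import *
rows(.003)"
```

```text
bore [0.6122 0.0215] along 0.0898 lat 0.0061 z 0.1006 rpy [-3.14   0.     0.958] F [ 0.2 -0.4 -1.6] M [0.02 0.08 0.02] 8.2
s 0.0910 lateral err -0.0001 yaw err -0.0013
[[0.0029, -0.0005, -0.0007], [-0.001, 0.0, -0.068]]
[[0.0029, -0.0003, -0.0], [-0.0, 0.0, -0.067]]
[[0.0029, -0.0003, -0.0], [0.0, 0.0, -0.067]]
[[0.0029, -0.0003, -0.0], [0.0, 0.0, -0.065]]
[[0.0029, -0.0003, -0.0], [0.0, 0.0, -0.058]]
```

jog_arm:
  series:
    - [[0.0029, -0.0005, -0.0006], [-0.001, 0, -0.068], 255]
    - [[0.0029, -0.0003, 0], [0, 0, -0.067], 255]
    - [[0.0029, -0.0003, 0], [0, 0, -0.067], 255]
    - [[0.0029, -0.0003, 0], [0, 0, -0.065], 255]

```text
clock: 8.53
tcp_pos: [0.6182, 0.0366, 0.1009]
ee_rot: [-3.141, 0.001, 1.245]
ft_force: [0.8, 0.5, -1.4]
finger_gap: 0.107
```

```bash
python3 -c "
from path import *
rows(.003)"
```

```text
bore [0.6184 0.033 ] along 0.1003 lat 0.0139 z 0.1009 rpy [-3.141e+00  1.000e-03  1.245e+00] F [ 0.8  0.5 -1.4] M [-0.04 -0.    0.02] 8.5333
s 0.1042 lateral err -0.0005 yaw err -0.0029
[[0.0029, -0.0008, -0.0004], [-0.001, 0.001, -0.057]]
[[0.0029, -0.0001, -0.0], [0.0, 0.0, -0.041]]
[[0.003, -0.0001, -0.0], [0.0, 0.0, -0.027]]
[[0.003, 0.0, 0.0], [0.0, 0.0, -0.014]]
[[0.003, 0.0, 0.0], [-0.0, 0.0, -0.004]]
```

jog_arm:
  series:
    - [[0.0029, -0.0007, -0.0003], [0, 0, -0.05], 255]
    - [[0.0029, -0.0002, 0], [0, 0, -0.036], 255]
    - [[0.003, -0.0001, 0], [0, 0, -0.02], 255]

```text
clock: 8.78
tcp_pos: [0.6203, 0.046, 0.101]
ee_rot: [-3.141, 0.001, 1.363]
ft_force: [-1.0, 0.6, -1.5]
finger_gap: 0.11
```

```bash
python3 -c "
from path import *
rows(.003)"
```

```text
bore [0.6209 0.0424] along 0.1065 lat 0.0214 z 0.101 rpy [-3.141e+00  1.000e-03  1.363e+00] F [-1.   0.6 -1.5] M [ 0.   -0.    0.04] 8.7833
s 0.1140 lateral err -0.0004 yaw err -0.0097
[[0.003, -0.0004, -0.0003], [-0.001, 0.001, -0.02]]
[[0.003, 0.0, 0.0], [-0.0, 0.0, -0.002]]
[[0.003, 0.0, 0.0], [-0.0, 0.0, -0.0]]
[[0.003, -0.0, -0.0], [0.0, -0.0, 0.0]]
[[0.003, -0.0, -0.0], [0.0, -0.0, 0.0]]
```

jog_arm:
  series:
    - [[0.003, -0.0004, -0.0003], [0, 0.001, -0.014], 255]
    - [[0.003, 0, 0], [0, 0, -0.002], 255]
    - [[0.003, 0, 0], [0, 0, 0], 255]
    - [[0.003, 0, 0], [0, 0, 0], 255]
    - [[0.003, 0, 0], [0, 0, 0], 255]

```text
clock: 9.2
tcp_pos: [0.6233, 0.0623, 0.1012]
ee_rot: [-3.14, -0.0, 1.381]
ft_force: [-0.2, -0.1, -0.8]
finger_gap: 0.108
```

Run:
```python
from path import *
rows(.003)
s,c,a=shot("w7");png("w7",a)
```

```text
bore [0.6239 0.0588] along 0.1162 lat 0.0349 z 0.1012 rpy [-3.14  -0.     1.381] F [-0.2 -0.1 -0.8] M [-0.04  0.04  0.03] 9.2
s 0.1306 lateral err -0.0003 yaw err -0.0051
[[0.003, -0.0003, -0.0001], [-0.001, -0.0, -0.005]]
[[0.003, -0.0, -0.0], [0.0, 0.0, -0.0]]
[[0.003, 0.0, 0.0], [-0.0, 0.0, -0.0]]
[[0.003, -0.0, -0.0], [0.0, 0.0, 0.0]]
[[0.003, 0.0, 0.0], [0.0, 0.0, 0.0]]
[0.6233 0.0623 0.1012] [-3.1405e+00 -5.0000e-04  1.3812e+00] 9.2 0.1081725427095195
```

View pics/w7.png

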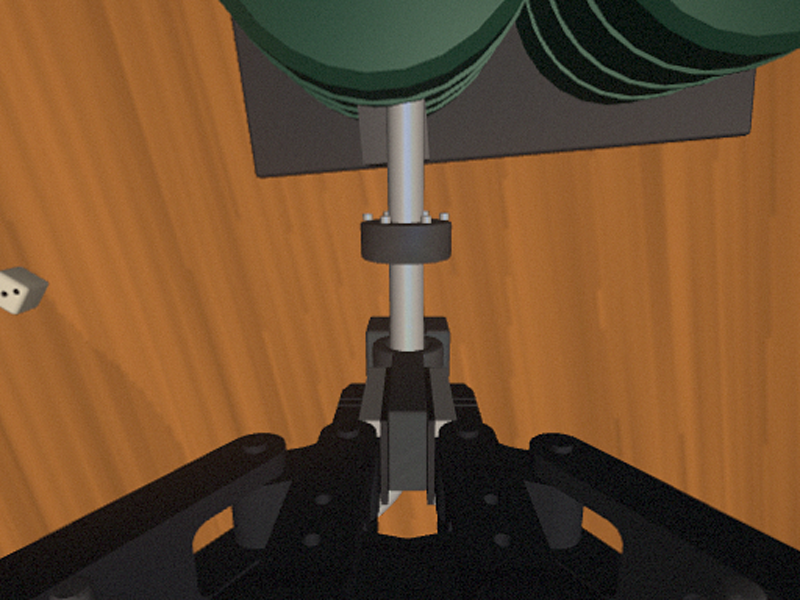

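The valve is on the straight leg, aligned with it. The flange face meets the pipe at about (407,263), and the valve's front is at row 320–350.

Run:
```python
from path import *
c=np.load("w7c.npy",allow_pickle=True).item();S=np.arange(.1,.2,.0002);C,_=center(par,S)
for px,z in(((407,264),.081),((440,255),.075),((370,255),.090)):
    q=plane(c,np.array([px])*.64,z)[0,:2];print(q,S[((C-q)**2).sum(1).argmin()])
```

```text
[0.63109862 0.09744919] 0.170000000000002
[0.64235025 0.09734822] 0.17180000000000206
[0.62079977 0.10383229] 0.17440000000000214
```

jog_arm:
  series:
    - [[0.003, -0.0003, 0], [0, 0, -0.004], 255]
    - [[0.003, 0, 0], [0, 0, 0], 255]
    - [[0.003, 0, 0], [0, 0, 0], 255]
    - [[0.003, 0, 0], [0, 0, 0], 255]
    - [[0.003, 0, 0], [0, 0, 0], 255]

```text
clock: 9.67
tcp_pos: [0.626, 0.0789, 0.1012]
ee_rot: [-3.14, -0.001, 1.385]
ft_force: [-0.2, -0.8, -1.8]
finger_gap: 0.108
```

jog_arm:
  series:
    - [[0.002, 0, 0], [0, 0, 0], 255]
    - [[0.0015, 0, 0], [0, 0, 0], 255]
    - [[0.001, 0, 0], [0, 0, 0], 255]
    - [[0.0005, 0, 0], [0, 0, 0], 255]

```text
clock: 10.0
tcp_pos: [0.6271, 0.0851, 0.1013]
ee_rot: [-3.141, -0.001, 1.386]
ft_force: [0.2, 0.4, -1.7]
finger_gap: 0.109
```

```bash
python3 -c "
from path import *
now()"
```

```text
bore [0.6277 0.0815] along 0.1293 lat 0.0538 z 0.1013 rpy [-3.141e+00 -1.000e-03  1.386e+00] F [ 0.2  0.4 -1.7] M [ 0.02  0.02 -0.03] 10.0
s 0.1536 lateral err 0.0001 yaw err -0.0006
```

jog_arm:
  series:
    - [[0.001, 0, 0], [0, 0, 0], 255]
    - [[0.001, 0, 0], [0, 0, 0], 255]
    - [[0.0008, 0, 0], [0, 0, 0], 255]

```text
clock: 10.25
tcp_pos: [0.6276, 0.0878, 0.1012]
ee_rot: [-3.14, -0.001, 1.385]
ft_force: [0.2, -0.3, -0.9]
finger_gap: 0.113
```

jog_arm:
  series:
    - [[0.0008, 0, 0], [0, 0, 0], 255]
    - [[0.0006, 0, 0], [0, 0, 0], 255]

```text
clock: 10.42
tcp_pos: [0.6279, 0.0893, 0.1012]
ee_rot: [-3.14, -0.001, 1.385]
ft_force: [1.2, 0.3, -1.2]
finger_gap: 0.108
```

jog_arm:
  series:
    - [[0.0006, 0, 0], [0, 0, 0], 255]
    - [[0.0006, 0, 0], [0, 0, 0], 255]

```text
clock: 10.58
tcp_pos: [0.6281, 0.0905, 0.1012]
ee_rot: [-3.14, -0.001, 1.385]
ft_force: [0.6, -0.7, -1.1]
finger_gap: 0.108
```

jog_arm:
  series:
    - [[0.0005, 0, 0], [0, 0, 0], 255]

```text
clock: 10.67
tcp_pos: [0.6282, 0.0906, 0.1012]
ee_rot: [-3.14, 0.0, 1.385]
ft_force: [0.1, -2.9, -1.6]
finger_gap: 0.109
```

jog_arm:
  series:
    - [[0.0005, 0, 0], [0, 0, 0], 255]

```text
clock: 10.75
tcp_pos: [0.6282, 0.0907, 0.1012]
ee_rot: [-3.14, 0.001, 1.385]
ft_force: [-0.5, -2.4, 0.3]
finger_gap: 0.108
```

jog_arm:
  series:
    - [[0.0005, 0, 0], [0, 0, 0], 255]

```text
clock: 10.83
tcp_pos: [0.6282, 0.0907, 0.1012]
ee_rot: [-3.14, 0.002, 1.385]
ft_force: [-1.7, -2.6, -0.3]
finger_gap: 0.108
```

Run:
```python
from path import *
now()
s,c,a=shot("w8");x0,y0=200,140
cv2.imwrite("pics/w8.png",cv2.resize(cv2.convertScaleAbs(a[y0:y0+110,x0:x0+110],alpha=1.8),None,fx=5,fy=5,interpolation=cv2.INTER_CUBIC)[:,:,::-1])
```

```text
bore [0.6289 0.0871] along 0.1328 lat 0.0584 z 0.1012 rpy [-3.140e+00  2.000e-03  1.385e+00] F [-1.7 -2.6 -0.3] M [-0.6   0.21  0.01] 10.8333
s 0.1593 lateral err 0.0001 yaw err -0.0016
[0.6282 0.0907 0.1012] [-3.1401e+00  1.7000e-03  1.3847e+00] 10.8333 0.10773116486019566
```

View pics/w8.png

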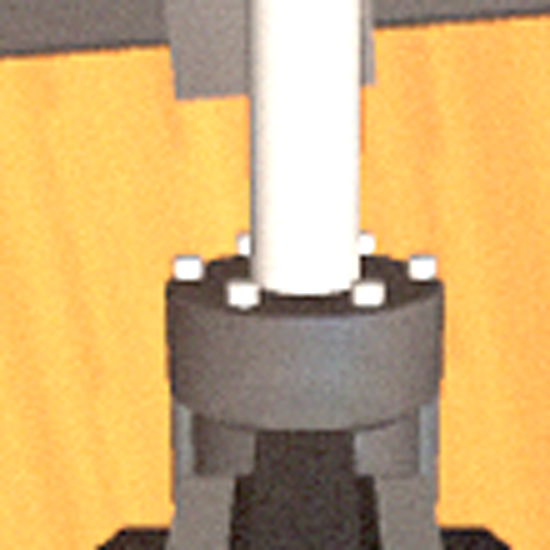

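It stopped against the flange at s = 0.159 m (0.160 expected) with about 2.5 N of push, and the picture shows the valve face up against the flange (310,430). I'll relax, then release.

jog_arm:
  series:
    - [[0, 0, 0], [0, 0, 0], 255]
    - [[0, 0, 0], [0, 0, 0], 245]
    - [[0, 0, 0], [0, 0, 0], 235]
    - [[0, 0, 0], [0, 0, 0], 220]
    - [[0, 0, 0], [0, 0, 0], 200]
  grip_force: 20

```text
clock: 11.3
tcp_pos: [0.6286, 0.0913, 0.1016]
ee_rot: [-3.141, 0.0, 1.384]
ft_force: [-0.3, 0.4, -0.3]
finger_gap: 0.217
```

jog_arm:
  series:
    - [[0, 0, 0], [0, 0, 0], 170]
    - [[0, 0, 0], [0, 0, 0], 150]
    - [[0, 0, 0], [0, 0, 0], 150]
    - [[0, 0, 0], [0, 0, 0], 150]
    - [[0, 0, 0], [0, 0, 0], 150]

```text
clock: 11.72
tcp_pos: [0.6294, 0.0924, 0.1024]
ee_rot: [3.141, -0.001, 1.385]
ft_force: [1.0, 0.1, 0.4]
finger_gap: 0.413
```

Run:
```python
from path import *
now();print(ctrl.state()["finger_gap"])
s,c,a=shot("w9");x0,y0=180,140
cv2.imwrite("pics/w9.png",cv2.resize(cv2.convertScaleAbs(a[y0:y0+180,x0:x0+160],alpha=1.8),None,fx=3.3,fy=3.3,interpolation=cv2.INTER_CUBIC)[:,:,::-1])
```

```text
bore [0.63   0.0889] along 0.1345 lat 0.0596 z 0.1024 rpy [ 3.141e+00 -1.000e-03  1.385e+00] F [1.  0.1 0.4] M [-0.02 -0.03 -0.01] 11.7167
s 0.1613 lateral err -0.0007 yaw err -0.0010
0.41273640824286695
[0.6294 0.0924 0.1024] [ 3.1406e+00 -1.5000e-03  1.3852e+00] 11.7167 0.41273640824286695
```

jog_arm:
  series:
    - [[0, 0, -0.006], [0, 0, 0], 120]
    - [[0, 0, -0.012], [0, 0, 0], 120]
    - [[0, 0, -0.02], [0, 0, 0], 120]
    - [[0, 0, -0.025], [0, 0, 0], 120]
    - [[0, 0, -0.025], [0, 0, 0], 120]

```text
clock: 12.18
tcp_pos: [0.6248, 0.092, 0.1882]
ee_rot: [-3.13, 0.002, 1.385]
ft_force: [0.9, -0.2, -1.4]
finger_gap: 0.531
```

jog_arm:
  series:
    - [[-0.02, 0, -0.03], [0, 0, 0], 60]
    - [[-0.02, 0, -0.02], [0, 0, 0], 0]
    - [[-0.02, 0, -0.01], [0, 0, 0], 0]
    - [[0, 0, 0], [0, 0, 0], 0]
    - [[0, 0, 0], [0, 0, 0], 0]

```text
clock: 12.6
tcp_pos: [0.6172, 0.0319, 0.2663]
ee_rot: [3.137, -0.001, 1.387]
ft_force: [0.8, -0.0, -1.2]
finger_gap: 1.002
```

Run:
```python
from path import *
s,c,a=shot("w10")
B,h=best(.159);q=proj(c,[[*B,.075],[*B,.131],[*B,.039]]);print("bore,tabtop,bottom px",q.round(1).tolist())
hsv=cv2.cvtColor(a,cv2.COLOR_RGB2HSV);np.set_printoptions(linewidth=250)
# pose search: slide s, swing roll about pipe, compare silhouettes incl. flange+depot excluded
y0,y1=int(q[:,1].min())-25,int(q[:,1].max())+25;x0,x1=int(q[:,0].min())-35,int(q[:,0].max())+35
print(y0,y1,x0,x1)
g=cv2.cvtColor(a,cv2.COLOR_RGB2GRAY).astype(float)
M=((hsv[...,1]<110)*1.)
for r in range(max(y0,0),min(y1,384),4): print(r,''.join('#' if hsv[r,k,1]<110 and g[r,k]<95 else('o' if hsv[r,k,1]<110 else '.') for k in range(max(x0,0),min(x1,512),2)), g[r,max(x0,0):min(x1,512):12].astype(int))
```

```text
[0.6172 0.0319 0.2663] [ 3.1367e+00 -1.4000e-03  1.3872e+00] 12.6 1.0017173321059858
bore,tabtop,bottom px [[259.7, 120.0], [260.0, 121.7], [259.6, 119.2]]
94 146 224 294
94 ...........##.########..#.......... [97 97 66 90 74 90]
98 ...........###############......... [100 102  36  58  51  83]
102 ...........###############......... [101  99  46  55  47  93]
106 ...........###############......... [103 102  33  58  41  90]
110 ...........#.#############......... [105  98  27  63  50  96]
114 ...........###############......... [ 99 102  33  61  55  91]
118 ...........###############......... [102  95  33  64  53  98]
122 ...........#.#############......... [ 98 101  31  61  51  90]
126 ...........###############......... [ 94 100  31  62  63  96]
130 ...............######.............. [ 92 101 100  64  98  98]
134 ...............##oooo.............. [ 93 101 102 130  96 100]
138 ...............#ooooo.............. [ 94 104 100 151 100  94]
142 ...............#ooooo.............. [ 99 101  93 153 104  95]
```

Run:
```python
from path import *
c=np.load("w10c.npy",allow_pickle=True).item();a=np.load("w10.npy");hsv=cv2.cvtColor(a,cv2.COLOR_RGB2HSV)
M=(hsv[...,1]<110)
col=[246,248,250,270,272,274];rear=[np.nonzero(M[112:150,k])[0].max()+112+.5 for k in col];print("rear edge rows",rear,"cols",[ (np.nonzero(M[r,224:294])[0][[0,-1]]+224).tolist() for r in(112,118,124)])
for s in(.153,.156,.158,.159,.160,.162):
    B,h=best(s);m=sil(c,[B[0],B[1],h,.0375],a.shape[:2])
    print(s,[(m[100:160,k]>.5).nonzero()[0].max()+100.5 for k in col],[(np.nonzero(m[r]>.5)[0][[0,-1]]).tolist() for r in(118,124)])
# flange contact: look for a gap of wood between valve and flange next to pipe
print("wood between valve and flange? rows with wood at cols 250,270:",[r for r in range(60,128) if not M[r,250] and not M[r,270]])
# bystanders: compare first and present pictures outside the depot/robot
b=ctrl.get_image("scene");s0=np.load("s0.npy")
for n,(x,y,w) in dict(die=(255,148,12),tape=(300,114,22),carrier=(217,317,32)).items():
    d=cv2.absdiff(b,s0)[y-w:y+w,x-w:x+w].max(2);print(n,"changed px",(d>40).sum(),"of",d.size)
st=ctrl.state();print(st["ft_force"],st["joint_vel"].round(3),st["clock"])
```

```text
rear edge rows [np.float64(127.5), np.float64(128.5), np.float64(128.5), np.float64(128.5), np.float64(127.5), np.float64(127.5)] cols [[245, 274], [245, 274], [245, 274]]
0.153 [np.float64(135.5), np.float64(136.5), np.float64(136.5), np.float64(136.5), np.float64(136.5), np.float64(135.5)] [[245, 275], [245, 275]]
0.156 [np.float64(132.5), np.float64(133.5), np.float64(133.5), np.float64(133.5), np.float64(133.5), np.float64(132.5)] [[245, 275], [245, 275]]
0.158 [np.float64(130.5), np.float64(131.5), np.float64(131.5), np.float64(131.5), np.float64(130.5), np.float64(130.5)] [[245, 275], [245, 275]]
0.159 [np.float64(129.5), np.float64(130.5), np.float64(130.5), np.float64(130.5), np.float64(130.5), np.float64(129.5)] [[245, 275], [245, 275]]
0.16 [np.float64(128.5), np.float64(129.5), np.float64(129.5), np.float64(129.5), np.float64(129.5), np.float64(128.5)] [[245, 275], [245, 275]]
0.162 [np.float64(126.5), np.float64(127.5), np.float64(127.5), np.float64(127.5), np.float64(127.5), np.float64(126.5)] [[245, 275], [245, 275]]
wood between valve and flange? rows with wood at cols 250,270: [80, 81, 82, 83, 84, 85, 86, 87, 88, 89, 90, 91, 92, 93, 94, 107, 108]
die changed px 0 of 576
tape changed px 1213 of 1936
carrier changed px 0 of 4096
[-1.26049913 -0.85710522  0.31028011] [ 0.013  0.022  0.024  0.004 -0.005  0.   ] 12.7
```

The valve hangs upright: pot columns 245–274 against 245–275 predicted. There may be a gap of 1–2 mm to the flange, so I'll lower the camera for a sharper reading.

jog_arm:
  series:
    - [[0, 0, 0.022], [0, 0, 0], 0]
    - [[0, 0, 0.026], [0, 0, 0], 0]
    - [[0, 0, 0.026], [0, 0, 0], 0]
    - [[0, 0, 0.02], [0, 0, 0], 0]
    - [[0, 0, 0.006], [0, 0, 0], 0]

```text
clock: 13.12
tcp_pos: [0.6174, 0.0372, 0.1608]
ee_rot: [3.138, -0.003, 1.392]
ft_force: [-0.5, -0.3, -0.2]
finger_gap: 0.996
```

Run:
```python
from path import *
np.set_printoptions(linewidth=250)
s,c,a=shot("w11");hsv=cv2.cvtColor(a,cv2.COLOR_RGB2HSV)
for s_ in(.158,.161):
    B,h=best(s_);print(s_,proj(c,[[*B,.075],[*B,.131],[*B,.06]]).round(1).tolist())
e=np.array([np.cos(h),np.sin(h)])
print("s per row at z .075/.087/.06:",[ [np.round((plane(c,[[258,r]],z)[0,:2]-center(par,.16)[0][0])@e+.16,4) for r in(95,105,115,125,135)] for z in(.075,.087,.06)])
q=proj(c,[[*B,.075]])[0];r0,r1=int(q[1])-38,int(q[1])+25
for dc in(-18,-15,-13,-11,11,13,15,18):
    k=int(q[0])+dc;print(dc,''.join('#' if v<110 else '.' for v in hsv[r0:r1,k-1:k+2,1].mean(1)))
print(r0, hsv[r0:r1,int(q[0])-14:int(q[0])-10,1].mean(1).astype(int), hsv[r0:r1,int(q[0])+11:int(q[0])+15,1].mean(1).astype(int))
print("center tab gray",cv2.cvtColor(a,cv2.COLOR_RGB2GRAY)[r0:r1,int(q[0])-3:int(q[0])+4].mean(1).astype(int))
```

```text
[0.6174 0.0372 0.1608] [ 3.1380e+00 -2.5000e-03  1.3917e+00] 13.1167 0.9963109423005708
0.158 [[261.9, 133.2], [262.9, 139.9], [261.7, 131.9]]
0.161 [[262.0, 128.8], [262.9, 134.0], [261.8, 127.7]]
s per row at z .075/.087/.06: [[np.float64(0.1832), np.float64(0.1767), np.float64(0.1702), np.float64(0.1635), np.float64(0.1567)], [np.float64(0.1826), np.float64(0.1765), np.float64(0.1703), np.float64(0.164), np.float64(0.1576)], [np.float64(0.1839), np.float64(0.177), np.float64(0.17), np.float64(0.1629), np.float64(0.1557)]]
-18 .######################..###########################...........
-15 ....###################..##############################........
-13 .....##################..##############################........
-11 #######################..##############################........
11 #######################...##############################.......
13 #######################...##############################.......
15 .....##################...#############################........
18 .######################...###########################..........
90 [159 144 152 160 131  31  38  47  49  34  40  43  44  39  43  37  46  45  45  36  40  42  35 159 177  93  43  51  46  58  63  38  55  56  62  50  58  56  59  61  49  46  56  48  48  47  53  56  47  51  52  45  47  50  51 133 182 180 178 181 177 179
 178] [ 72  69  74  71  90  19  14  15  18  20  25  20  20  22  27  22  31  27  23  23  20  24  16 132 184 151  25  25  31  29  35  34  34  26  40  39  40  41  36  30  40  35  34  34  40  36  35  30  34  39  39  47  39  37  37  81 171 181 180 178 177 175
 178]
center tab gray [141 142 143 126  64  56  56  58  58  58  59  59  58  60  60  60  59  57  59  55  57  58  54  49  52  55  63  63  62  63  62  62  63  63  61  62  63  62  62  63  64  63  63  63  63  63  62  63  65  64  63  62  62  62  62  64  66  66  64  63  65  64
  65]
```

The gap at the flange is about 1.5 ± 0.5 mm. The 22 mm tab overhangs the 20 mm body by 1 mm and touches first, so this is consistent with fully home and within the 2.5 mm limit. I'll do a last check for rest and bystanders, then hand in.

Run:
```python
from path import *
a0=np.load("w11.npy");c=ctrl.get_calibration("wrist");a=ctrl.get_image("wrist");f=lambda i:(cv2.cvtColor(i,cv2.COLOR_RGB2HSV)[...,1]<110)
for k in(244,276):print([np.nonzero(f(i)[116:165,k])[0].max()+116 for i in(a0,a)])
b=ctrl.get_image("top");t0=np.load("t0.npy")
for n,(x,y,w) in dict(die=(218,246,10),tape=(150,248,22),carrier=(349,137,24)).items():
    d=cv2.absdiff(b,t0)[y-w:y+w,x-w:x+w].max(2);print(n,"changed",(d>40).sum(),"of",d.size)
h=cv2.cvtColor(b,cv2.COLOR_RGB2HSV);h0=cv2.cvtColor(t0,cv2.COLOR_RGB2HSV)
for i in(h0,h):
    m=(((i[...,0]<4)|(i[...,0]>176))&(i[...,1]>200)&(i[...,2]>90));m[:, 200:]=0;print("red px",m.sum(),np.argwhere(m).mean(0) if m.any() else None)
st=ctrl.state();print(st["ft_force"].round(1),st["clock"])
```

```text
[np.int64(143), np.int64(141)]
[np.int64(144), np.int64(145)]
die changed 391 of 400
tape changed 0 of 1936
carrier changed 0 of 2304
red px 453 [248.47240618 149.9183223 ]
red px 453 [248.45916115 149.86534216]
[0.5 0.9 0.3] 13.2667
```

jog_arm:
  series:
    - [[0, 0, -0.004], [0, 0, 0], 0]
    - [[0, 0, 0], [0, 0, 0], 0]
    - [[0, 0, 0], [0, 0, 0], 0]
    - [[0, 0, 0], [0, 0, 0], 0]
    - [[0, 0, 0], [0, 0, 0], 0]

```text
clock: 13.68
tcp_pos: [0.6232, 0.0374, 0.1771]
ee_rot: [3.123, -0.005, 1.392]
ft_force: [0.1, 0.4, 0.3]
finger_gap: 1.0
```

Run:
```python
from path import *
f=lambda i:(cv2.cvtColor(i,cv2.COLOR_RGB2HSV)[...,1]<110)
for j in range(3):
    print(ctrl.state()["tcp_pos"].round(4));m=f(ctrl.get_image("wrist"))
    print({k:(np.nonzero(m[118:170,k])[0].max()+118) for k in(246,248,274,276)},(np.nonzero(m[130,225:300])[0][[0,-1]]+225))
print(ctrl.job_done())
```

```text
[0.6232 0.0374 0.1771]Traceback (most recent call last):
  File "<stdin>", line 5, in <module>
    return umr_maximum(a, axis, None, out, keepdims, initial, where)
ValueError: zero-size array to reduction operation maximum which has no identity
```

Run:
```python
from path import *
for j in range(3):
    c=ctrl.get_calibration("wrist");a=ctrl.get_image("wrist");m=cv2.cvtColor(a,cv2.COLOR_RGB2HSV)[...,1]<110
    B,h=best(.160);q=proj(c,[[*B,.055]])[0];k=int(q[0]);r=int(q[1])
    x=np.nonzero(m[r,k-40:k+40])[0][[0,-1]]+k-40
    S=sil(c,[B[0],B[1],h,.0375],m.shape)>.5
    print("sides",x,np.nonzero(S[r])[0][[0,-1]],"rear",[(np.nonzero(m[r:r+40,k+d])[0].max()+r,np.nonzero(S[r:r+40,k+d])[0].max()+r) for d in(-14,-12,12,14)])
print(ctrl.job_done())
```

```text
sides [232 271] [232 272] rear [(np.int64(144), np.int64(145)), (np.int64(144), np.int64(145)), (np.int64(144), np.int64(145)), (np.int64(144), np.int64(145))]
sides [232 271] [232 272] rear [(np.int64(143), np.int64(145)), (np.int64(144), np.int64(145)), (np.int64(144), np.int64(145)), (np.int64(144), np.int64(145))]
sides [233 272] [233 273] rear [(np.int64(144), np.int64(145)), (np.int64(144), np.int64(145)), (np.int64(144), np.int64(145)), (np.int64(144), np.int64(145))]
the job is handed in; nothing more can be done
None
```

I gripped the small dark valve by its tab, threaded it onto the pipe's free end and slid it around the bend. It touched the flange gently, with about 3 N on the wrist, and I released it there and handed in at about 14 s. No verdict was reported.

**Valve:** the last three wrist pictures show it upright and at rest, matching the model placed 160 mm along the pipe to within about 1 pixel. Wrist readings stayed below about 3 N throughout.

**Flange gap:** the pictures disagree slightly with "fully home". They show about 1.5 ± 0.5 mm between the valve body and the flange, against a limit of 2.5 mm. About 1 mm of that would be explained by the tab, which sticks out past the body and should touch first.

**Valve height in the gripper:** two estimates of the valve's height differed by about 2.5 mm (arm position against camera). I used a value in between, and it went on freely.

**Bystanders:** all three were unchanged where they could be seen. The carrier was unchanged in both fixed cameras. The arm hid the tape measure in the scene view and the die in the top view, so each of those was confirmed in only one camera. I did not separately measure the pipe tip again at the end.

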